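# Clamp a charcoal soldering block with a turnbuckle

### The job

Lay the charcoal soldering block flat and squarely in the middle of the white tile of the turnbuckle clamp, lengthwise between the two open copper pads, and let go of it. Then turn the spoked turnbuckle body at the front of the clamp, the tops of its spokes going away from you towards the block, so that it draws both pads in together, until they hold the block firmly: stop when turning has become clearly harder than it was running free, about half as hard again, and no further, as the brittle charcoal cracks if it is crushed. Leave the block clamped and do not disturb the things lying around.

Things in the scene. Friction and masses are not known exactly. Their poses are not given: they have to be found in the camera images.
- charcoal_centre (a point): centre of the loose black charcoal block, bound with wire: 58 mm along its x, 98 mm along its y, 28 mm high, 0.1 kg, lying flat on the bench (this point is 14 mm above its underside). Grasp it across the 58 mm (its x).
- bed (a point): middle of the top of the clamp's white tile, 22 mm above the bench; tile 42 mm (x) by 78 mm (y), narrower than the block, so fingers can pass beside it to 12 mm above the bench. Frame: x points from the turnbuckle to the tile, y to the left pad, z up. The fixed clamp's place and yaw vary. The block goes here with its x along this x (either way), its centre 14 mm above this point.
- jaw_left: left sliding jaw (at +y of the bed), dark iron; it slides along the bed's y, carried by the turnbuckle's left threaded rod. A full turn of the turnbuckle draws it in by 12 mm. Its frame is parallel to the bed's; its origin means nothing. It carries a copper pad (26 mm wide, lip flared outwards, up to 50 mm above the bench) on spring washers and a set screw whose setting varies by up to 3 mm either way from start to start.
- jaw_right: right sliding jaw (at -y of the bed), mirror of the left one, on the opposite-hand thread. At the start each pad face stands 52.5 to 60.5 mm from the middle of the bed (the block's end will be at 49 mm), so the first 1.8 rad of turning is always free.
- turnbuckle_axis (a point): middle of the fixed axis of the steel turnbuckle body, 104 mm in front (-x) of the bed's middle, 42 mm above the bench; it lies along the bed's y, frame parallel to the bed's. Four round spokes, 8 mm thick, 90 degrees apart, stand out from the middle of the body in the upright plane y = 0. Hub and bearing plates beside it reach 15 mm above the axis.
- spoke_1 (a point): outer end of the first spoke, 40 mm from the axis. Tops of the spokes towards +x (a positive turn about y) draws both jaws in; it stays where it is left. At most about 1.1 turns are needed: push spoke after spoke from above. A straight push along +x with shut fingertips 20 mm above the axis turns it about 90 degrees.
- spoke_2 (a point): outer end of the next spoke, 90 degrees further round (positive about y). Feel: running free the body takes about 0.22 N m to turn; once both pads press, the moment climbs over some 30 degrees. Well clamped is about 0.33 N m while turning (28 N at each pad); under 0.27 N m (12 N) the block is loose, over 0.43 N m (55 N) it is crushed.
- spoke_3 (a point): outer end of the third spoke, opposite the first. The spokes are polished and slide on a fingertip. Begin behind a spoke that leans back 45 degrees at most, with the fingertips about 10 mm above the axis there (a shallower touch only wedges), rising to 20 mm as it comes upright.
- spoke_4 (a point): outer end of the fourth spoke, opposite the second.
- tweezers: steel tweezers, 165 mm long, lying near the work; not to be disturbed
- loupe: small folding loupe, 32 mm; not to be disturbed
- ring_box: dark ring box with a lid, 56 x 54 x 42 mm; not to be disturbed

How it is judged:
By the outcome, as a careful person would: the job done as asked, in the order asked, and still so for the second after the job is handed in, with the robot touching nothing.
It also fails if it takes over 72 s, if anything falls off the work surface, if the arm or the gripper's body presses on something with over 40 N, if the wrist force passes 120 N, or if a joint passes its speed limit or range.

### The arm

A 6-joint arm with a two-finger parallel gripper is mounted at the origin on a cart in front of the work surface, level with it; the furniture and walls round the work are solid. World frame = base frame: x ahead of the robot, y to its left, z up, the work surface at z = 0. Lengths are in m, angles in rad, forces in N, time in s.
With the tool pointing down it reaches from about 0.275 to 0.825 m from the base axis. Payload 4.9 kg.
Tool frame: the origin (TCP) lies at the very end of the fingers, on their centre line; the grasp point (between the pads) lies 19 mm behind it; y points along the fingers, z is the direction in which the jaws open and shut, and the axes are right-handed (so a half turn about y gives the same grasp; the last joint's range is limited). The gripper opens to 85 mm and grips with 20 to 120 N. Pads are 22 mm wide; open, the fingers measure 114 mm over their backs; the gripper's body (76 mm by 85 mm) begins 54 mm behind the grasp point. The pads swing forward as they close: fully open they stand 13 mm farther back than shut.
Start: joints at [-1.408, 0.326, -0.193, 1.052, 0, 1.437], TCP at [0.161, -0.526, 0.203] pointing down, gripper open.
Joint ranges: [-2.65, 2.65], [-0.97, 1.79], [-1.3, 1.35], [-1.93, 2.1], [-1.47, 1.37], [-3.14, 3.14]. Speed limits (rad/s): [2.57, 2.57, 3.14, 3.14, 3.14, 3.14].

### API

Orientations are given as a unit quaternion [x, y, z, w].
In Python, from rig import get_state, camera, calibration, sign_off gives the robot as it stands.
- The arm moves only by the shell command python3 -m pendant 'ROWS' [OPENING] [FORCE]. ROWS is JSON, a list of rows, each an object with "slide": the shift along the tool's x, y, z in mm, a list of three; "spin": the turn about the tool's y in rad. A call has 1 to 20 rows; each row shifts and turns the commanded pose from where the row before left it, along the tool's axes as they then stand; what a row does not reach is not made up. A row lasts 1/8 s, in which the tool goes at most 62.5 mm and 10.7 degrees, less where a joint would pass 70% of its speed; a pose out of reach is approached as far as the arm can. A call is refused whole if a number of a shift passes 62.5 or a number of a turn 0.188, either way. A call with a gripper value outside its range is refused whole. OPENING is the finger opening in mm, from 0 to 85.4, set as the call begins (- or left out, the last holds). The fingers move at their own pace and stop on an object; FORCE is the grip in N (left out, the last holds). Time passes only in rows, so rows that do not move let the fingers close. It gives the time, the measured TCP pose, the force and the opening at its end, in the units of the state.
- get_state(): the state, without advancing time (a new reading comes with each control period).
- camera(name): name is "scene" or "top" or "wrist"; returns the picture (420x560x3 uint8, red, green, blue); there is no depth.
- calibration(name): a dict with "mtx" (3x3 intrinsics, pixels), "k1" (the pictures are not rectified: a ray, as slopes to the right and down, at radius r is drawn at 1 + k1 r^2 times it, then the intrinsics apply), "pose" (4x4, takes a point from camera to world coordinates); the wrist camera has in their place "hand_eye" (4x4, takes a point from camera to tool coordinates, whose origin is the TCP and whose axes are the tool frame's). Camera axes: x right, y up, looking along -z (the intrinsics and any distortion apply to the point x, -y, -z); pixel columns grow to the right and rows downward; lengths in m; the calibration is good to about 2 mm. A picture is of the moment at which its call begins: read the wrist's pose just before it. calibration takes no time and is no camera call.
- sign_off(): hands the job in, once; it reports no verdict.
The state is a dict: "t": time; "qpos": joint angles; "dq": joint speeds; "joint_torque": joint torques, N m; "ee_pos": TCP position; "eef_rot": TCP orientation; "force": force on the tool from outside, world axes, zero at the start; "ft_torque": the same for the moment, N m; "width": opening from 0.0 (shut) to 1.0 (fully open).
Only numpy, scipy, OpenCV 4.12 (cv2) and the standard library are available. Lean on these libraries where they do the work, as an engineer would, in place of code of your own. Each camera call takes 0.05 s, during which the arm holds its last target.

## Working session

There is one attempt and no reset: what is moved stays moved. The work goes in short steps, Python scripts to look and compute and a shell command to move; the robot and the scene stay as the last step left them, time stands still between calls to the robot, and variables do not carry over. Pictures are saved under pics/ and viewed, and the job is handed in when it is done.

```bash
ls; mkdir -p pics
python3 - <<'E'
from rig import *
import cv2,numpy as np
np.set_printoptions(precision=4,suppress=True)
print(get_state())
for n in("scene","top","wrist"):
    print(n,calibration(n)); cv2.imwrite(f"pics/{n}0.png",camera(n)[:,:,::-1])
E
```

```text
pics
{'t': 0.0, 'qpos': array([-1.4082,  0.3269, -0.1936,  1.052 , -0.    ,  1.4366]), 'dq': array([ 0.0018,  0.0003, -0.0003,  0.0016, -0.0006, -0.0002]), 'joint_torque': array([ -0.0009, -44.3391,  26.2445,   0.0154,  -0.0001,  -0.    ]), 'ee_pos': array([ 0.1608, -0.5253,  0.2023]), 'eef_rot': array([-0.1046,  0.6999, -0.6987,  0.1045]), 'force': array([1.0082, 0.2252, 0.1093]), 'ft_torque': array([ 0.001 , -0.0345,  0.0247]), 'width': 1.0014913869293676}
scene {'mtx': array([[400.6558,   0.    , 277.9797],
       [  0.    , 400.6558, 213.385 ],
       [  0.    ,   0.    ,   1.    ]]), 'k1': -0.05028594721439314, 'pose': array([[ 0.7236,  0.4987, -0.4772,  0.1419],
       [-0.6902,  0.528 , -0.4948, -0.7128],
       [ 0.0053,  0.6874,  0.7263,  0.6931],
       [ 0.    ,  0.    ,  0.    ,  1.    ]])}
top {'mtx': array([[472.0869,   0.    , 278.2669],
       [  0.    , 472.0869, 217.0111],
       [  0.    ,   0.    ,   1.    ]]), 'k1': -0.02946348646244808, 'pose': array([[ 0.0172,  0.9971, -0.0737,  0.466 ],
       [-0.9993,  0.0197,  0.0328, -0.2701],
       [ 0.0341,  0.0731,  0.9967,  1.0737],
       [ 0.    ,  0.    ,  0.    ,  1.    ]])}
wrist {'mtx': array([[295.7214,   0.    , 277.3709],
       [  0.    , 295.7214, 209.0217],
       [  0.    ,   0.    ,   1.    ]]), 'k1': -0.040509926668851774, 'hand_eye': array([[-0.0007, -0.9624, -0.2717, -0.0696],
       [-0.0007,  0.2717, -0.9624, -0.1699],
       [ 1.    , -0.0005, -0.0009,  0.0001],
       [ 0.    ,  0.    ,  0.    ,  1.    ]])}
```

View pics/scene0.png

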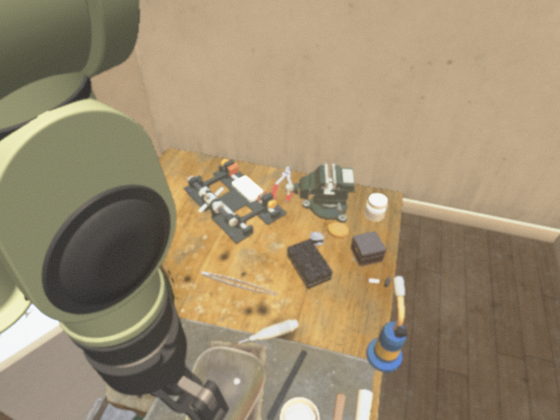

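View pics/top0.png

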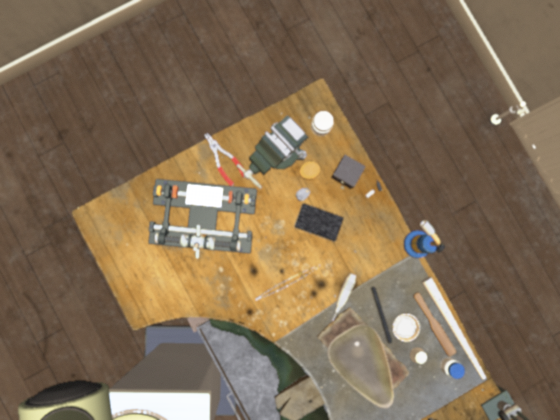

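View pics/wrist0.png

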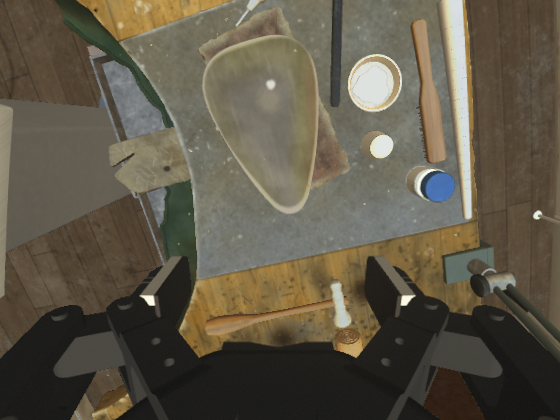

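The top picture shows the clamp with its tile near (204,196), the turnbuckle near (198,241), the block near (319,222), the loupe near (303,194) and the ring box near (348,171). The tweezers lie near (285,285). I'll enlarge it.

```bash
cat > h.py <<'E'
import numpy as np, cv2
from rig import *
from scipy.spatial.transform import Rotation as R
np.set_printoptions(precision=4,suppress=True)
def pose(n,st=None):
    c=calibration(n)
    if n!="wrist": return c,c["pose"]
    T=np.eye(4);T[:3,:3]=R.from_quat(st["eef_rot"]).as_matrix();T[:3,3]=st["ee_pos"]
    return c,T@c["hand_eye"]
def ray(n,uv,st=None):
    c,P=pose(n,st);m=c["mtx"]
    d=np.array([(uv[0]-m[0,2])/m[0,0],(uv[1]-m[1,2])/m[1,1]])
    s=d.copy()
    for _ in range(20): s=d/(1+c["k1"]*(s@s))
    return P[:3,3],P[:3,:3]@np.array([s[0],-s[1],-1.])
def at(n,uv,z,st=None):
    o,d=ray(n,uv,st); return o+d*(z-o[2])/d[2]
def proj(n,p,st=None):
    c,P=pose(n,st);q=np.linalg.inv(P)@np.append(p,1);s=np.array([q[0],-q[1]])/-q[2]
    s=s*(1+c["k1"]*(s@s));m=c["mtx"];return np.array([m[0,0]*s[0]+m[0,2],m[1,1]*s[1]+m[1,2]])
E
python3 - <<'E'
import cv2
i=cv2.imread("pics/top0.png")
cv2.imwrite("pics/topA.png",cv2.resize(i[170:260,140:265],None,fx=6,fy=6,interpolation=cv2.INTER_CUBIC))
cv2.imwrite("pics/topB.png",cv2.resize(i[140:310,245:375],None,fx=3.5,fy=3.5,interpolation=cv2.INTER_CUBIC))
i=cv2.imread("pics/scene0.png")
cv2.imwrite("pics/scA.png",cv2.resize(i[150:245,170:300],None,fx=6,fy=6,interpolation=cv2.INTER_CUBIC))
E
```

```text
(no output)
```

View pics/topA.png

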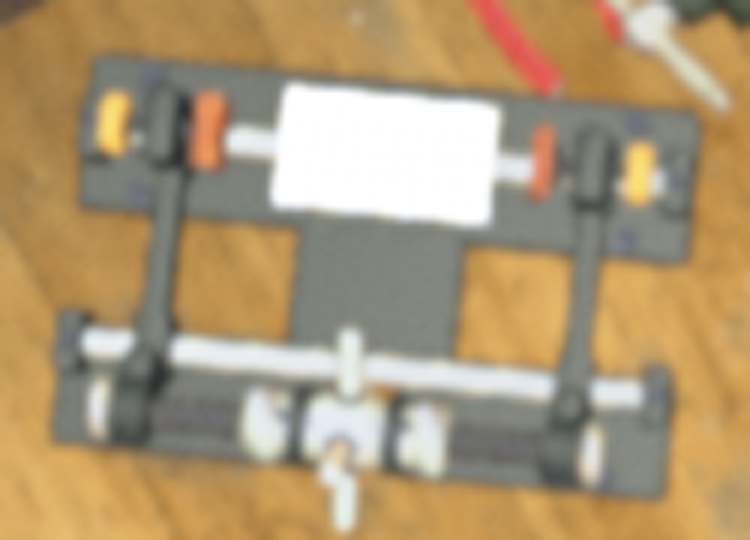

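View pics/topB.png

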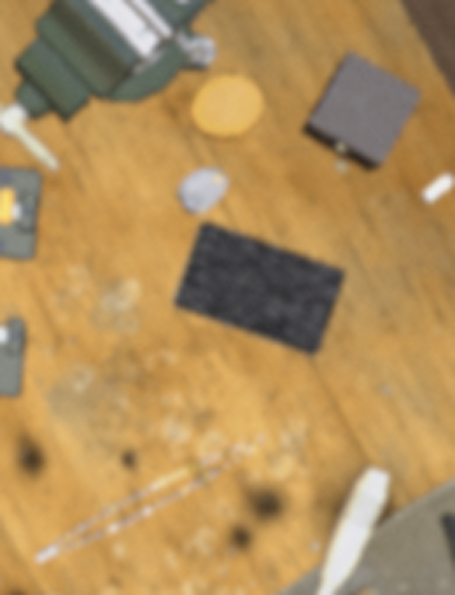

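View pics/scA.png

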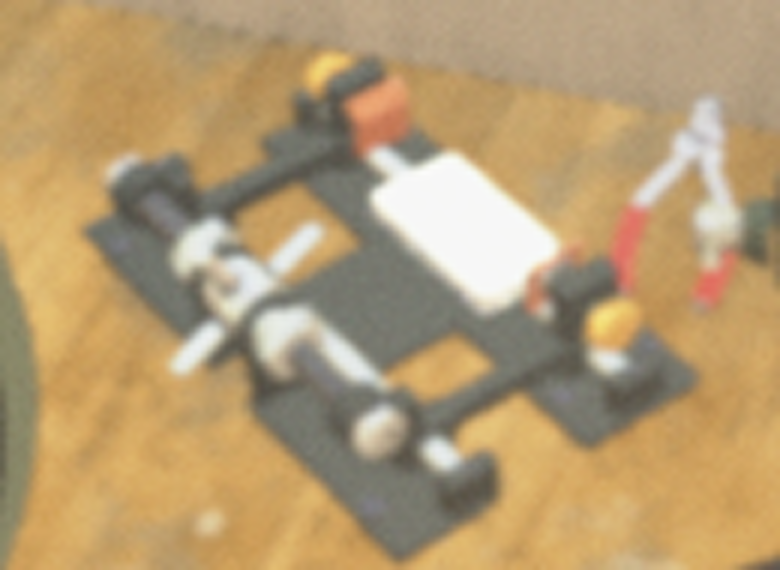

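Run:
```python
from h import *
A=lambda x,y:((x+.5)/6-.5+140,(y+.5)/6-.5+170)
B=lambda x,y:((x+.5)/3.5-.5+245,(y+.5)/3.5-.5+140)
S=lambda x,y:((x+.5)/6-.5+170,(y+.5)/6-.5+150)
def quad(P,n):
    P=np.array(P);print(n,'centre',P.mean(0));e=np.roll(P,-1,0)-P
    print(' sides',np.linalg.norm(e[:,:2],axis=1),'ang',np.arctan2(e[:,1],e[:,0]))
quad([at("top",A(*p),.022) for p in [(285,84),(499,104),(491,226),(272,206)]],"tile")
quad([at("scene",S(*p),.022) for p in [(455,153),(561,248),(487,313),(371,200)]],"tile sc")
quad([at("top",B(*p),.028) for p in [(204,224),(343,270),(315,353),(176,303)]],"block")
print("spoke tips z.042",[at("top",A(*p),.042) for p in [(345,528),(349,328)]])
print([at("scene",S(*p),.042) for p in [(178,365),(317,233)]])
for z in (.06,.082):print("up tip",at("top",A(340,455),z))
print("loupe",at("top",B(203,190),.01),"box",at("top",B(362,110),.042))
print("base corners")
```

```text
tile centre [ 0.5888 -0.1381  0.022 ]
 sides [0.0799 0.0458 0.0815 0.0459] ang [-1.6435  3.1029  1.4994 -0.0732]
tile sc centre [ 0.5891 -0.1407  0.022 ]
 sides [0.0744 0.047  0.0835 0.0445] ang [-1.6603 -2.9787  1.4683 -0.032 ]
block centre [ 0.5345 -0.395   0.028 ]
 sides [0.0935 0.0561 0.0939 0.0536] ang [-1.8709  2.8239  1.2442 -0.3257]
spoke tips z.042 [array([ 0.4506, -0.1295,  0.042 ]), array([ 0.523 , -0.1288,  0.042 ])]
[array([ 0.447 , -0.1407,  0.042 ]), array([ 0.53  , -0.1194,  0.042 ])]
up tip [ 0.4767 -0.1294  0.06  ]
up tip [ 0.4765 -0.1324  0.082 ]
loupe [ 0.5983 -0.3596  0.01  ] box [ 0.6477 -0.4574  0.042 ]
base corners
```

```bash
cat >> h.py <<'E'
def plan(xyz,yaw=None):
    """yaw: desired world direction of tool z (mod pi). prints spin first, then slide in axes after the spin"""
    st=get_state();M=R.from_quat(st["eef_rot"]).as_matrix()
    print("t",st["t"],"pos",st["ee_pos"],"F",st["force"],"w",st["width"]*85.4,"q",st["qpos"])
    a=np.arctan2(M[1,2],M[0,2]);print("tool z dir",a,"tool axes",M.tolist() if abs(M[2,1]+1)>1e-3 else "down ok")
    s=0
    if yaw is not None:
        d=(yaw-a+np.pi/2)%np.pi-np.pi/2; s=-d   # tool y is down: +spin = -world yaw
        print("spin",s,"or",s+np.pi*(-np.sign(s)))
    M2=R.from_rotvec(M[:,1]*s).as_matrix()@M
    print("slide after spin mm",M2.T@(np.array(xyz)-st["ee_pos"])*1000)
E
python3 - <<'E'
from h import *
plan([.5345-.09*0,-.395,.15],-.315)
E
```

```text
t 0.15 pos [ 0.1608 -0.5255  0.2025] F [-0.1924 -0.3755  0.6846] w 85.3600476452974 q [-1.4082  0.3268 -0.1933  1.052  -0.      1.4366]
tool z dir -1.2740372629336503 tool axes down ok
spin -0.9590372629336503 or 2.182555390656143
slide after spin mm [-239.8199   52.5731  314.9496]
```

```bash
python3 -m pendant '[{"slide":[0,0,0],"spin":-0.16},{"slide":[0,0,0],"spin":-0.16},{"slide":[0,0,0],"spin":-0.16},{"slide":[0,0,0],"spin":-0.16},{"slide":[0,0,0],"spin":-0.16},{"slide":[0,0,0],"spin":-0.16},{"slide":[-20,0,26],"spin":0},{"slide":[-20,0,26],"spin":0},{"slide":[-20,0,26],"spin":0},{"slide":[-20,0,26],"spin":0},{"slide":[-20,0,26],"spin":0},{"slide":[-20,0,26],"spin":0},{"slide":[-20,0,26],"spin":0},{"slide":[-20,0,26],"spin":0},{"slide":[-20,0,26],"spin":0},{"slide":[-20,0,26],"spin":0},{"slide":[-20,0,26],"spin":0},{"slide":[-20,0,26],"spin":0},{"slide":[0,0,0],"spin":0},{"slide":[0,0,0],"spin":0}]' 85.4
python3 - <<'E'
from h import *
s=get_state();i=camera("wrist")[:,:,::-1]
cv2.imwrite("pics/w1.png",i);np.savez("w1.npz",ee_pos=s["ee_pos"],eef_rot=s["eef_rot"])
plan([.5345,-.395,.15],-.315)
print(proj("wrist",[.5345,-.395,.028],s))
E
```

```text
t: 2.65
ee_pos: [0.5312, -0.394, 0.2026]
eef_rot: [-0.416, 0.572, -0.572, 0.415]
force: [-0.0, 0.1, -0.1]
width: 1.0
t 2.7 pos [ 0.5309 -0.3942  0.2028] F [-0.2554  0.3789  0.7721] w 85.32507614600661 q [-0.7501  0.539   0.1375  1.1702 -0.0004  1.1354]
tool z dir -0.31463803758079534 tool axes down ok
spin 0.0003619624192046089 or -3.1412306911705885
slide after spin mm [-0.4003 52.765   3.7016]
[279.7725 186.0559]
```

View pics/w1.png

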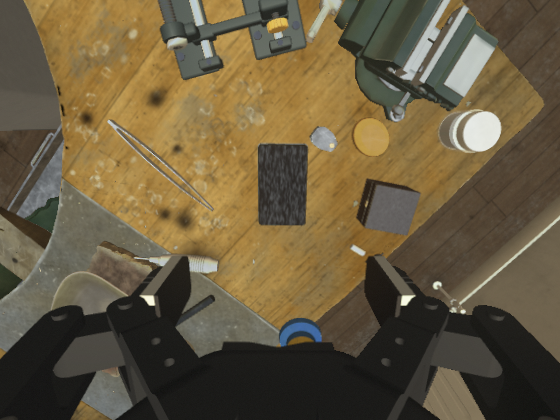

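The wrist picture shows the block's top at corners (259,144), (307,144), (306,224) and (259,225), square to the jaws. The loupe is at (322,138) and the ring box at (390,207), both clear of the fingers.

Run:
```python
from h import *
s=dict(np.load("w1.npz"))
P=np.array([at("wrist",p,.028,s) for p in [(259,144),(307.5,144.5),(306,224.5),(259,225)]]);c=P.mean(0)
e=np.roll(P,-1,0)-P;print(c,np.linalg.norm(e,axis=1),np.arctan2(e[:,1],e[:,0]))
plan([*c[:2],0.0],-.315)
```

```text
[ 0.538 -0.396  0.028] [0.0554 0.0964 0.0578 0.0976] [-0.323  -1.8761  2.8397  1.241 ]
t 2.7 pos [ 0.5309 -0.3942  0.2028] F [-0.2554  0.3789  0.7721] w 85.32507614600661 q [-0.7501  0.539   0.1375  1.1702 -0.0004  1.1354]
tool z dir -0.31463803758079534 tool axes down ok
spin 0.0003619624192046089 or -3.1412306911705885
slide after spin mm [ -0.5268 202.7614   7.5127]
```

```bash
python3 -m pendant '[{"slide":[0,25,6],"spin":0},{"slide":[0,25,0],"spin":0},{"slide":[0,25,0],"spin":0},{"slide":[0,25,0],"spin":0},{"slide":[0,25,0],"spin":0},{"slide":[0,25,0],"spin":0},{"slide":[0,20,0],"spin":0},{"slide":[0,15,0],"spin":0},{"slide":[0,8,0],"spin":0},{"slide":[0,6,0],"spin":0},{"slide":[0,0,0],"spin":0}]'
python3 -m pendant '[{"slide":[0,0,0],"spin":0},{"slide":[0,0,0],"spin":0},{"slide":[0,0,0],"spin":0},{"slide":[0,0,0],"spin":0},{"slide":[0,0,0],"spin":0},{"slide":[0,0,0],"spin":0}]' 50 40
python3 - <<'E'
from h import *
s=get_state();i=camera("wrist")[:,:,::-1];cv2.imwrite("pics/w2.png",i)
plan([.589,-.139,.15],-.072)
E
```

```text
t: 4.08
ee_pos: [0.5374, -0.396, 0.0041]
eef_rot: [0.416, -0.572, 0.572, -0.416]
force: [0.2, 0.5, 0.7]
width: 1.004
t: 4.82
ee_pos: [0.5374, -0.3959, 0.0041]
eef_rot: [-0.416, 0.572, -0.572, 0.416]
force: [-0.5, -0.6, -0.3]
width: 0.582
t 4.875 pos [ 0.5374 -0.3959  0.0041] F [-0.0761 -0.7775  0.5157] w 50.11733079810504 q [-0.7454  0.7136 -0.0881  0.7692  0.      1.1394]
tool z dir -0.3140075566618386 tool axes down ok
spin -0.24200755666183849 or 2.8995850969279546
slide after spin mm [-259.953  -145.9292   32.9594]
```

View pics/w2.png

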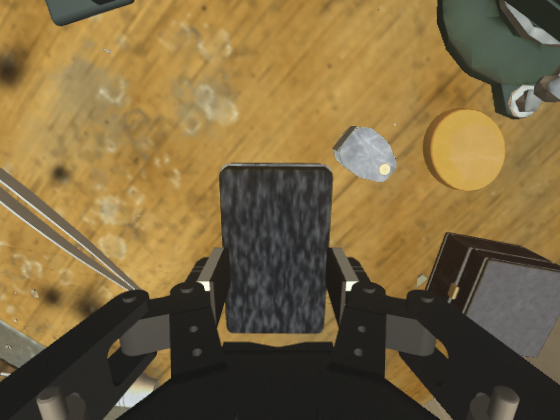

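```bash
python3 -m pendant '[{"slide":[0,0,0],"spin":0},{"slide":[0,0,0],"spin":0},{"slide":[0,0,0],"spin":0},{"slide":[0,0,0],"spin":0}]' 30 40
python3 - <<'E'
from h import *
s=get_state();i=camera("wrist")[:,:,::-1];cv2.imwrite("pics/w3.png",i)
p=s["ee_pos"].copy()
for z in (.023,.028):
  p[2]=z;print(proj("wrist",p,s))
P=np.array([at("wrist",q,.028,s) for q in [(220,168),(333,170),(323,332),(228,332)]]);print(P,P.mean(0),np.linalg.norm(np.roll(P,-1,0)-P,axis=1))
E
```

```text
t: 5.38
ee_pos: [0.5374, -0.3959, 0.0041]
eef_rot: [-0.416, 0.572, -0.572, 0.416]
force: [-0.0, 0.3, 0.2]
width: 0.35
[276.0241 254.9499]
[275.9882 258.8526]
[[ 0.5262 -0.3408  0.028 ]
 [ 0.5792 -0.359   0.028 ]
 [ 0.5491 -0.4492  0.028 ]
 [ 0.4961 -0.432   0.028 ]] [ 0.5377 -0.3952  0.028 ] [0.056  0.0951 0.0558 0.0961]
```

View pics/w3.png

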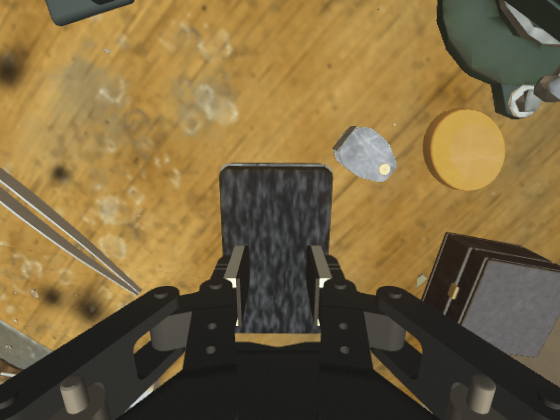

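Run:
```python
from h import *
s=get_state();M=R.from_quat(s["eef_rot"]).as_matrix()
for y in (0,-.019,-.024,-.03,-.04):
  print(y,[proj("wrist",s["ee_pos"]+M@np.array([x,y,z]),s).round() for x in(-.011,.011) for z in(-.015,.015)])
i=cv2.imread("pics/w3.png");cv2.imwrite("pics/w3c.png",cv2.resize(i[150:350,180:380],None,fx=3,fy=3,interpolation=cv2.INTER_CUBIC))
```

```text
0 [array([251., 225.]), array([301., 225.]), array([252., 258.]), array([300., 258.])]
-0.019 [array([248., 236.]), array([304., 236.]), array([250., 273.]), array([303., 273.])]
-0.024 [array([248., 240.]), array([304., 240.]), array([249., 277.]), array([303., 277.])]
-0.03 [array([246., 244.]), array([305., 244.]), array([248., 283.]), array([304., 283.])]
-0.04 [array([244., 252.]), array([307., 252.]), array([246., 293.]), array([306., 293.])]
```

View pics/w3c.png

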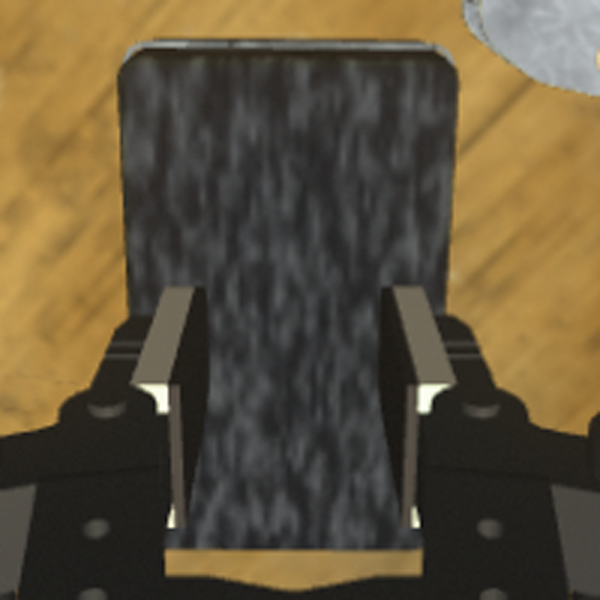

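Run:
```python
from h import *
s=get_state();M=R.from_quat(s["eef_rot"]).as_matrix()
for y in (0,-.013,-.02,-.03,-.04,-.05):
  print(y,[proj("wrist",s["ee_pos"]+M@np.array([x,y,z]),s).round() for x in(-.011,.011) for z in(-.0427,-.057)])
i=cv2.imread("pics/w1.png");cv2.imwrite("pics/w1c.png",cv2.resize(i[230:350,120:290],None,fx=4,fy=4,interpolation=cv2.INTER_CUBIC))
cv2.imwrite("pics/sc3.png",camera("scene")[:,:,::-1]);i=cv2.imread("pics/sc3.png");cv2.imwrite("pics/sc3c.png",cv2.resize(i[180:330,240:420],None,fx=4,fy=4,interpolation=cv2.INTER_CUBIC))
```

```text
0 [array([206., 225.]), array([183., 225.]), array([208., 258.]), array([186., 258.])]
-0.013 [array([201., 233.]), array([176., 232.]), array([203., 268.]), array([179., 268.])]
-0.02 [array([197., 237.]), array([171., 237.]), array([200., 273.]), array([175., 273.])]
-0.03 [array([192., 244.]), array([165., 244.]), array([196., 283.]), array([169., 282.])]
-0.04 [array([187., 252.]), array([157., 252.]), array([190., 293.]), array([162., 292.])]
-0.05 [array([180., 261.]), array([148., 261.]), array([185., 304.]), array([154., 304.])]
```

View pics/w1c.png

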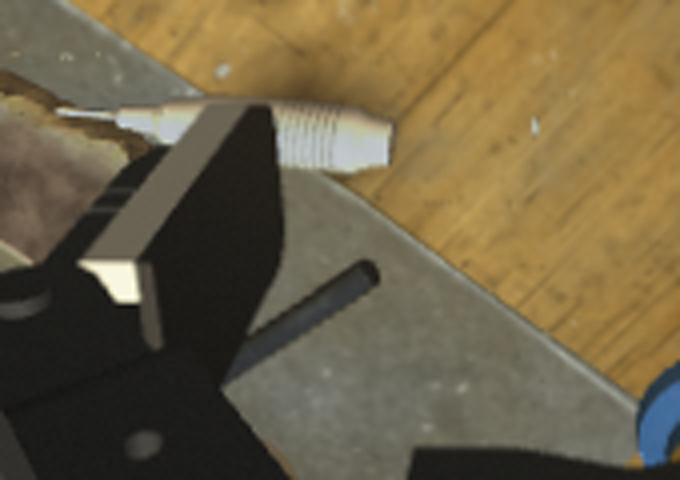

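View pics/sc3c.png

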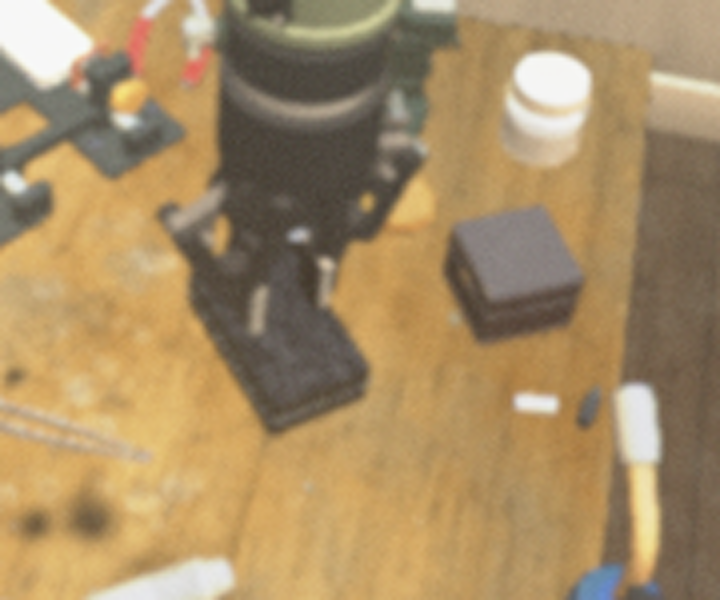

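Run:
```python
from h import *
s=get_state();M=R.from_quat(s["eef_rot"]).as_matrix()
for y in (0,-.02,-.03,-.04):
  print(y,[(((proj("scene",s["ee_pos"]+M@np.array([x,y,z]))-[240,180]))*4).round() for x in(.011,-.011) for z in(-.016,.016)])
print("block corners",[(((proj("scene",p)-[240,180]))*4).round() for p in [[ 0.5491,-0.4492,.028],[.4961,-.432,.028]]])
```

```text
0 [array([256., 366.]), array([309., 344.]), array([236., 335.]), array([289., 314.])]
-0.02 [array([258., 343.]), array([312., 322.]), array([238., 312.]), array([292., 291.])]
-0.03 [array([259., 332.]), array([314., 310.]), array([239., 301.]), array([293., 279.])]
-0.04 [array([260., 320.]), array([316., 298.]), array([240., 289.]), array([294., 267.])]
block corners [array([368., 361.]), array([271., 401.])]
```

The fingers closed to 30 mm without touching anything. Both views put the visible tips at about z = 34 mm while the TCP reads 4 mm, so the fingers are above the block. I'll open them and go down in small steps, watching the force.

```bash
python3 -m pendant '[{"slide":[0,-10,0],"spin":0},{"slide":[0,0,0],"spin":0},{"slide":[0,0,0],"spin":0},{"slide":[0,0,0],"spin":0},{"slide":[0,0,0],"spin":0},{"slide":[0,10,0],"spin":0},{"slide":[0,5,0],"spin":0},{"slide":[0,5,0],"spin":0},{"slide":[0,0,0],"spin":0}]' 85
python3 - <<'E'
from h import *
s=get_state();print(s["ee_pos"],s["force"],s["width"]);i=camera("wrist")[:,:,::-1];cv2.imwrite("pics/w4.png",i);cv2.imwrite("pics/sc4.png",cv2.resize(camera("scene")[180:330,240:420,::-1],None,fx=4,fy=4))
E
```

```text
t: 6.6
ee_pos: [0.537, -0.3955, -0.0067]
eef_rot: [-0.416, 0.572, -0.572, 0.416]
force: [-1.4, 0.9, -0.6]
width: 0.997
[ 0.537  -0.3955 -0.0067] [-1.4452  0.8676 -0.55  ] 0.9971928286407736
```

View pics/w4.png

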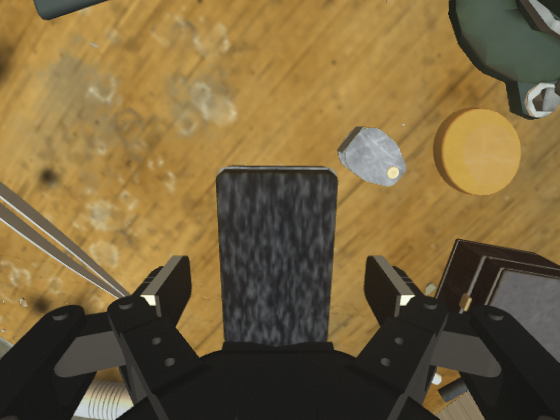

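View pics/sc4.png

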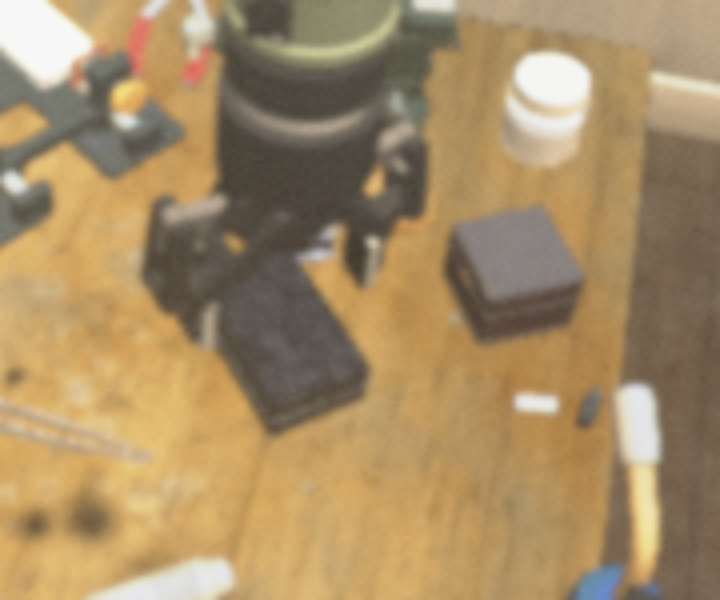

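```bash
python3 -m pendant '[{"slide":[0,5,0],"spin":0},{"slide":[0,5,0],"spin":0},{"slide":[0,0,0],"spin":0}]'
python3 -m pendant '[{"slide":[0,4,0],"spin":0},{"slide":[0,4,0],"spin":0},{"slide":[0,0,0],"spin":0}]'
python3 -m pendant '[{"slide":[0,0,0],"spin":0},{"slide":[0,0,0],"spin":0},{"slide":[0,0,0],"spin":0},{"slide":[0,0,0],"spin":0}]' 64 40
python3 - <<'E'
from h import *
s=get_state();print(s["ee_pos"],s["force"],s["width"]);i=camera("wrist")[:,:,::-1];cv2.imwrite("pics/w5.png",i);cv2.imwrite("pics/sc5.png",cv2.resize(camera("scene")[180:330,240:420,::-1],None,fx=4,fy=4))
E
```

```text
t: 7.08
ee_pos: [0.537, -0.3955, -0.0166]
eef_rot: [-0.416, 0.572, -0.572, 0.416]
force: [-0.6, 0.7, 0.0]
width: 0.998
t: 7.45
ee_pos: [0.5372, -0.3956, -0.0244]
eef_rot: [-0.416, 0.572, -0.572, 0.416]
force: [-0.2, 1.0, -0.1]
width: 0.992
t: 7.95
ee_pos: [0.5375, -0.396, -0.0238]
eef_rot: [0.416, -0.572, 0.572, -0.416]
force: [0.2, -0.0, -0.5]
width: 0.749
[ 0.5375 -0.396  -0.0238] [ 0.1658 -0.0379 -0.5419] 0.7487048044029104
```

View pics/w5.png

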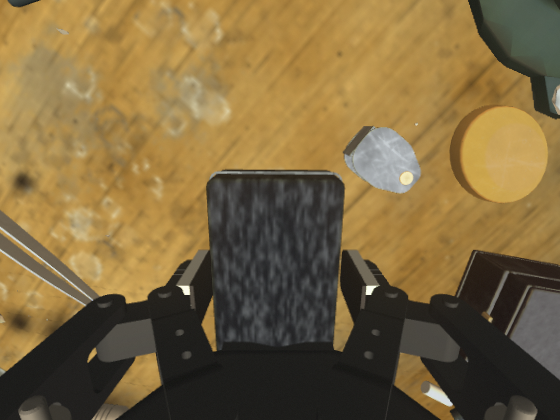

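View pics/sc5.png

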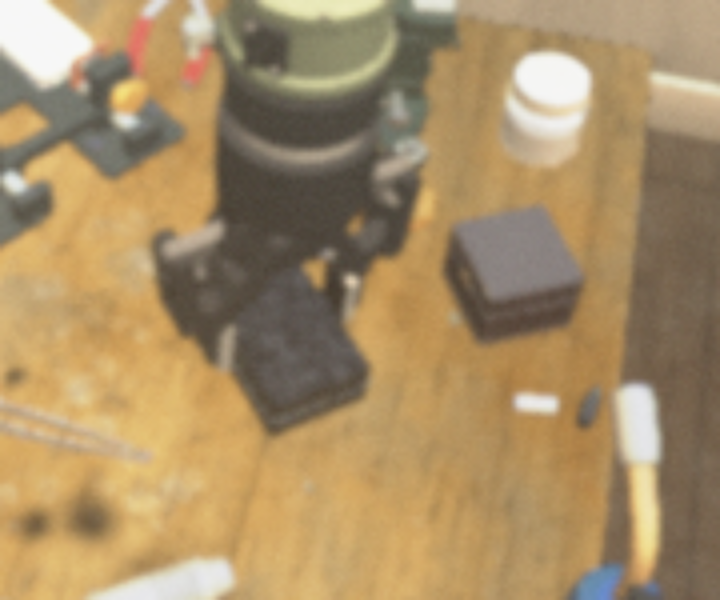

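The fingers now straddle the block, with no contact and the tips beside its sides. I'll close on it.

```bash
python3 -m pendant '[{"slide":[0,2,0],"spin":0},{"slide":[0,0,0],"spin":0},{"slide":[0,0,0],"spin":0},{"slide":[0,0,0],"spin":0},{"slide":[0,0,0],"spin":0}]' 40 40
python3 - <<'E'
from h import *
s=get_state();print(s["ee_pos"],s["force"],s["width"]*85.4,s["t"]);i=camera("wrist")[:,:,::-1];cv2.imwrite("pics/w6.png",i);
np.savez("w6.npz",ee_pos=s["ee_pos"],eef_rot=s["eef_rot"])
E
```

```text
t: 8.68
ee_pos: [0.5376, -0.3961, -0.0243]
eef_rot: [0.416, -0.572, 0.572, -0.416]
force: [-1.8, 2.6, 10.0]
width: 0.671
[ 0.5376 -0.3961 -0.0243] [-1.8237  2.593   9.9598] 57.30868541563401 8.675
```

View pics/w6.png

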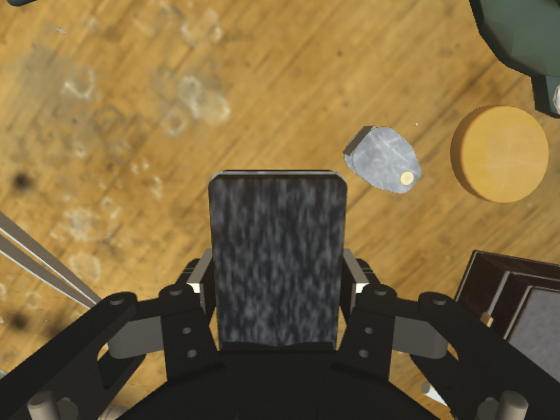

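Run:
```python
from h import *
s=dict(np.load("w6.npz"));M=R.from_quat(s["eef_rot"]).as_matrix()
for zt in (.022,.028,.032):
  for q in [(209.5,190),(346.5,190),(278,173),(215,345),(338,345)]:
    p=at("wrist",q,zt,s);print(zt,q,(M.T@(p-s["ee_pos"])*1000).round(1))
i=cv2.imread("pics/w6.png");cv2.imwrite("pics/w6c.png",cv2.resize(i[155:355,180:380],None,fx=3,fy=3,interpolation=cv2.INTER_CUBIC))
```

```text
0.022 (209.5, 190) [-42.7 -46.4 -28.3]
0.022 (346.5, 190) [-42.7 -46.3  30.3]
0.022 (278, 173) [-50.  -46.4   1. ]
0.022 (215, 345) [ 37.2 -46.3 -30.8]
0.022 (338, 345) [ 37.2 -46.3  31.4]
0.028 (209.5, 190) [-44.  -52.4 -26.9]
0.028 (346.5, 190) [-44.  -52.3  28.8]
0.028 (278, 173) [-50.9 -52.4   0.9]
0.028 (215, 345) [ 32.  -52.3 -29.2]
0.028 (338, 345) [ 32.  -52.3  29.9]
0.032 (209.5, 190) [-44.9 -56.4 -26. ]
0.032 (346.5, 190) [-44.9 -56.3  27.9]
0.032 (278, 173) [-51.6 -56.4   0.9]
0.032 (215, 345) [ 28.5 -56.3 -28.2]
0.032 (338, 345) [ 28.5 -56.3  28.9]
```

View pics/w6c.png

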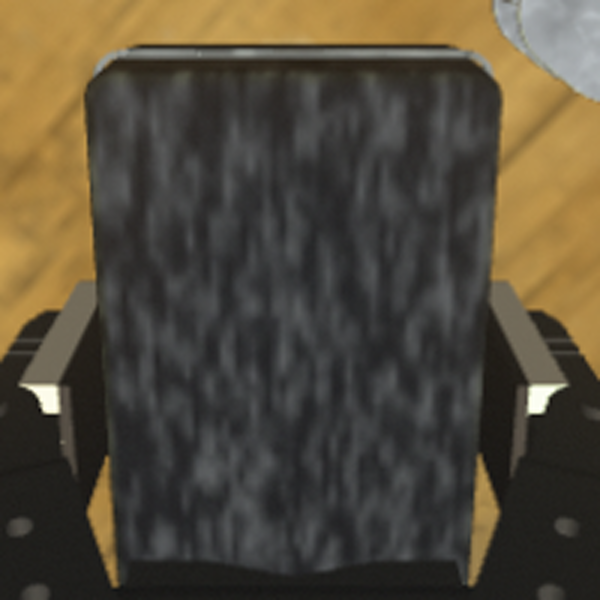

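Gripped at 57.3 mm. I'll lift, turn to the clamp's yaw and stop short of it, where the wrist camera can see the tile past the block.

```bash
python3 -m pendant '[{"slide":[0,-5,0],"spin":0},{"slide":[0,-15,0],"spin":0},{"slide":[0,-25,0],"spin":0},{"slide":[0,-30,0],"spin":0},{"slide":[0,-30,0],"spin":0},{"slide":[0,-30,0],"spin":0},{"slide":[0,-25,0],"spin":0},{"slide":[0,0,0],"spin":-0.12},{"slide":[0,0,0],"spin":-0.122},{"slide":[-15,0,1],"spin":0},{"slide":[-20,0,1],"spin":0},{"slide":[-20,0,2],"spin":0},{"slide":[-20,0,2],"spin":0},{"slide":[-20,0,2],"spin":0},{"slide":[0,0,0],"spin":0},{"slide":[0,0,0],"spin":0}]'
python3 - <<'E'
from h import *
s=get_state();print(s["ee_pos"],s["force"],s["width"]*85.4,s["t"]);i=camera("wrist")[:,:,::-1];cv2.imwrite("pics/w7.png",i);cv2.imwrite("pics/w7c.png",cv2.resize(i[0:250,100:420],None,fx=2.4,fy=2.4,interpolation=cv2.INTER_CUBIC))
np.savez("w7.npz",ee_pos=s["ee_pos"],eef_rot=s["eef_rot"])
plan([.589,-.139,.15],-.072)
E
```

```text
t: 10.72
ee_pos: [0.5524, -0.3019, 0.1342]
eef_rot: [0.482, -0.517, 0.518, -0.482]
force: [-0.5, 0.4, -0.9]
width: 0.673
[ 0.5524 -0.3019  0.1342] [-0.5074  0.3975 -0.8884] 57.45380773216373 10.725
t 10.775 pos [ 0.5523 -0.3023  0.1341] F [-0.0444  0.1023 -1.6641] w 57.248336794018535 q [-0.6177  0.5212 -0.0717  0.9774 -0.0004  1.0256]
tool z dir -0.07245393830805961 tool axes down ok
spin -0.0004539383080595094 or 3.1411387152817336
slide after spin mm [-165.4766  -15.9453   24.8165]
```

View pics/w7.png

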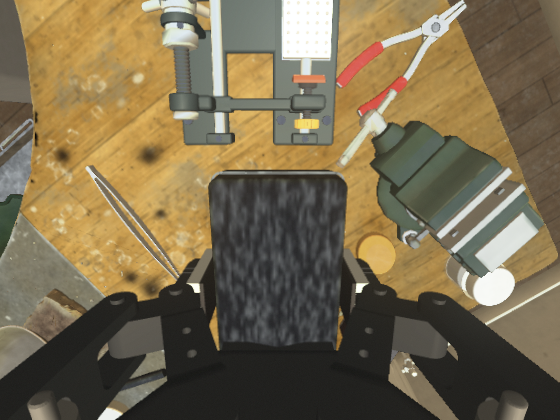

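View pics/w7c.png

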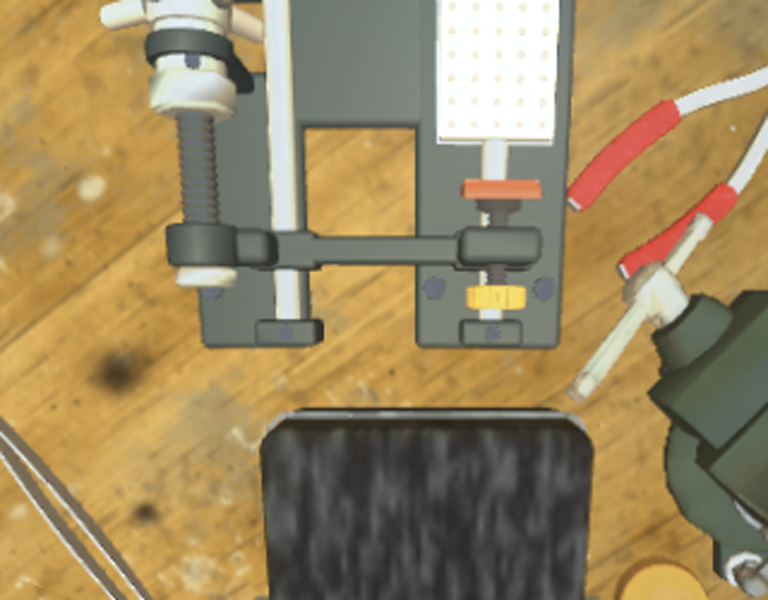

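```bash
python3 -m pendant '[{"slide":[-15,-15,5],"spin":0},{"slide":[-20,-15,5],"spin":0},{"slide":[-20,-10,0],"spin":0},{"slide":[0,0,0],"spin":0},{"slide":[0,0,0],"spin":0}]'
python3 - <<'E'
from h import *
s=get_state();print(s["ee_pos"],s["force"],s["width"]*85.4,s["t"]);i=camera("wrist")[:,:,::-1];cv2.imwrite("pics/w8.png",i);cv2.imwrite("pics/w8c.png",cv2.resize(i[0:190,130:380],None,fx=3.2,fy=3.2,interpolation=cv2.INTER_CUBIC))
np.savez("w8.npz",ee_pos=s["ee_pos"],eef_rot=s["eef_rot"])
E
```

```text
t: 11.4
ee_pos: [0.5661, -0.2473, 0.1741]
eef_rot: [0.482, -0.517, 0.518, -0.482]
force: [-0.3, -0.5, -0.1]
width: 0.668
[ 0.5661 -0.2473  0.1741] [-0.3433 -0.481  -0.0637] 57.03535639529438 11.4
```

View pics/w8c.png

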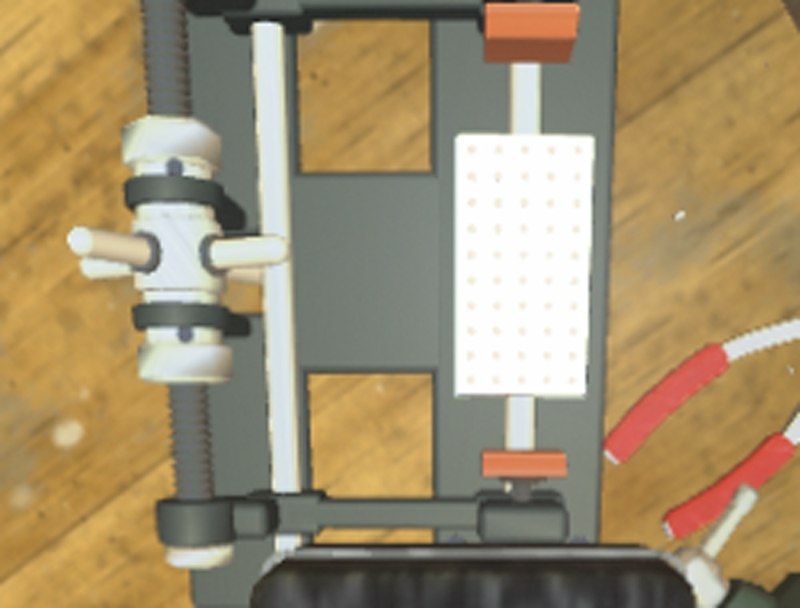

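Run:
```python
from h import *
s=dict(np.load("w8.npz"))
C=lambda x,y:((x+.5)/3.2-.5+130,(y+.5)/3.2-.5)
P=np.array([at("wrist",C(*p),.022,s) for p in [(455,134),(594,134),(586,396),(455,396)]]);c=P.mean(0)
e=np.roll(P,-1,0)-P;print(c,np.linalg.norm(e,axis=1),np.arctan2(e[:,1],e[:,0]))
yaw=-.072;X=np.array([np.cos(yaw),np.sin(yaw),0]);Y=np.array([-X[1],X[0],0])
for nm,p in dict(left=(82,240),right=(276,250),lowleft=(95,268),lowright=(255,270)).items():
    o,d=ray("wrist",C(*p),s);ax=c-.104*X;ax[2]=.042
    t=((ax-o)@Y)/(d@Y);q=o+d*t-ax;print(nm,q@X,q[2],np.hypot(q@X,q[2]),np.degrees(np.arctan2(q@X,q[2])))
for nm,p in dict(padL=(530,62),padR=(525,452)).items():
    q=at("wrist",C(*p),.05,s)-c;print(nm,q@X,q@Y)
# block in hand
M=R.from_quat(s["eef_rot"]).as_matrix();print("toolz yaw",np.arctan2(M[1,2],M[0,2]))
plan([*c[:2],.15],-.072)
```

```text
[ 0.5906 -0.1383  0.022 ] [0.0429 0.0784 0.043  0.0784] [-0.0682 -1.6446  3.0721  1.4957]
left -0.01334520387495737 0.03870343475904995 0.040939593654703184 -19.02453685155914
right 0.03331292452933016 0.01869804593319372 0.038201673555181705 60.69515462154278
lowleft -0.030310044525503024 -0.013975266844151311 0.033376741639998514 -114.75334384085484
lowright 0.018346954540114317 -0.022227123099314926 0.028821098906341523 140.46268113136244
padL -2.080213905719656e-05 0.050550413435518894
padR 0.00012386939031381906 -0.05583424974672404
toolz yaw -0.07138168775804357
t 11.45 pos [ 0.5659 -0.2475  0.1738] F [-0.1751  0.1065 -2.0998] w 57.19392719521769 q [-0.5316  0.4711 -0.0488  1.0514 -0.0003  1.1112]
tool z dir -0.07198377041209249 tool axes down ok
spin 1.6229587907590215e-05 or -3.1415764240018857
slide after spin mm [-110.7821   23.7786   16.7222]
```

The tile measures 42.9 x 78.4 mm, against 42 x 78 stated, with its centre at (0.5906, -0.1383) and yaw -0.072. One spoke leans back about 20 degrees and the next lies about 60–65 degrees forward. I'll move over the tile and lower partway.

```bash
python3 -m pendant '[{"slide":[-15,0,2],"spin":0},{"slide":[-20,0,3],"spin":0},{"slide":[-20,0,3],"spin":0},{"slide":[-20,0,3],"spin":0},{"slide":[-20,0,3],"spin":0},{"slide":[-15,0,2],"spin":0},{"slide":[0,25,0],"spin":0},{"slide":[0,30,0],"spin":0},{"slide":[0,30,0],"spin":0},{"slide":[0,25,0],"spin":0},{"slide":[0,15,0],"spin":0},{"slide":[0,0,0],"spin":0},{"slide":[0,0,0],"spin":0}]'
python3 - <<'E'
from h import *
s=get_state();i=camera("wrist")[:,:,::-1];cv2.imwrite("pics/w9.png",i);
cv2.imwrite("pics/top9.png",cv2.resize(camera("top")[160:270,130:280,::-1],None,fx=5,fy=5,interpolation=cv2.INTER_CUBIC))
cv2.imwrite("pics/sc9.png",cv2.resize(camera("scene")[130:255,150:310,::-1],None,fx=4.8,fy=4.8,interpolation=cv2.INTER_CUBIC))
plan([.5906,-.1383,-.0023],-.0718)
E
```

```text
t: 13.08
ee_pos: [0.5909, -0.1392, 0.0501]
eef_rot: [0.481, -0.517, 0.518, -0.482]
force: [0.9, 0.4, -1.1]
width: 0.669
t 13.225 pos [ 0.5909 -0.1394  0.0502] F [ 0.1261 -0.0752 -0.7601] w 56.6894295880103 q [-0.3531  0.5635 -0.2374  0.7678 -0.      1.2897]
tool z dir -0.07204261320579369 tool axes down ok
spin -0.00024261320579377355 or 3.1413500403839993
slide after spin mm [-1.0678 52.548  -0.5287]
```

View pics/w9.png

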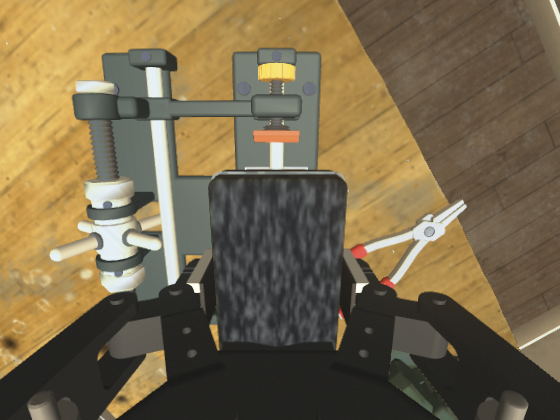

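View pics/sc9.png

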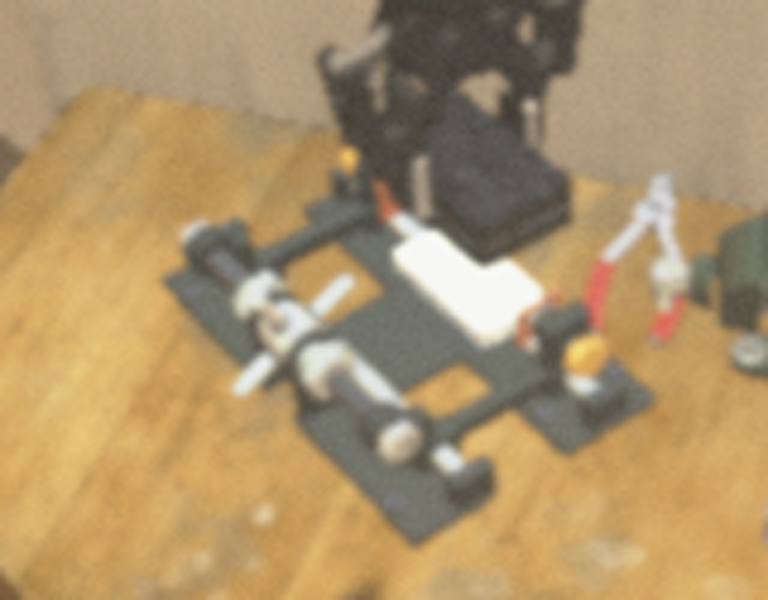

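View pics/top9.png

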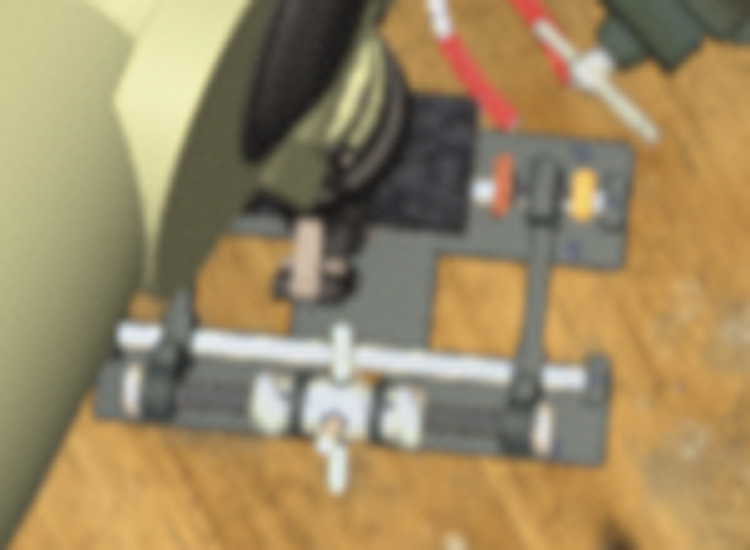

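Run:
```python
from h import *
i=cv2.imread("pics/w9.png");cv2.imwrite("pics/w9c.png",cv2.resize(i[110:200,190:360],None,fx=4.5,fy=4.5,interpolation=cv2.INTER_CUBIC))
```

```text
(no output)
```

View pics/w9c.png

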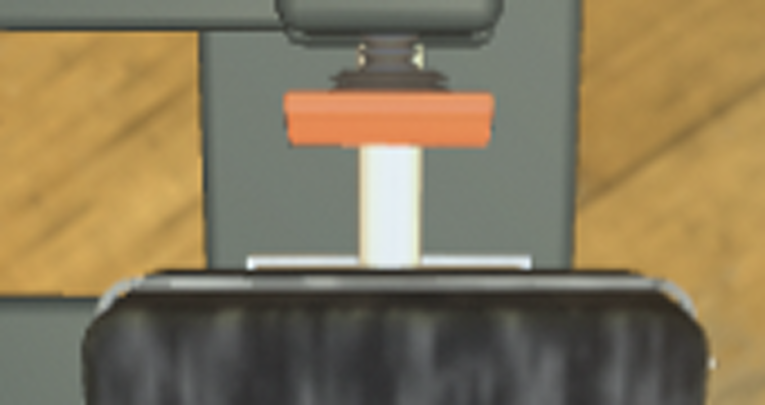

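Run:
```python
from h import *
s=get_state();M=R.from_quat(s["eef_rot"]).as_matrix()
f=lambda q,z:(M.T@(at("wrist",q,z,s)-s["ee_pos"])*1000).round(1)
print("tile far corners",f((245.1,167.3),.022),f((308,167.3),.022))
print("tile sees centre x", f((276,167.3),.022)[0]+39)
for r in (170.5,172.5,176):print("block end row",r,f((278,r),.0745+.0265),f((278,r),.0745+.02))
print("pad face", f((276,142.2),.03),f((276,131),.05))
```

```text
tile far corners [-42.1  28.2 -20.8] [-42.1  28.3  21.3]
tile sees centre x -3.1000000000000014
block end row 170.5 [-51.5 -50.8   1. ] [-50.6 -44.3   1. ]
block end row 172.5 [-50.7 -50.8   1. ] [-49.7 -44.3   1. ]
block end row 176 [-49.3 -50.8   1. ] [-48.2 -44.3   1. ]
pad face [-59.   20.2  -0.1] [-66.2   0.2  -0. ]
```

```bash
python3 -m pendant '[{"slide":[-0.7,10,-0.7],"spin":0},{"slide":[0,12,0],"spin":0},{"slide":[0,10,0],"spin":0},{"slide":[0,6,0],"spin":0},{"slide":[0,4,0],"spin":0},{"slide":[0,0,0],"spin":0},{"slide":[0,0,0],"spin":0}]'
python3 - <<'E'
from h import *
s=get_state();i=camera("wrist")[:,:,::-1];cv2.imwrite("pics/w10.png",i);
cv2.imwrite("pics/w10c.png",cv2.resize(i[110:200,190:360],None,fx=4.5,fy=4.5,interpolation=cv2.INTER_CUBIC))
cv2.imwrite("pics/top10.png",cv2.resize(camera("top")[160:270,130:280,::-1],None,fx=5,fy=5,interpolation=cv2.INTER_CUBIC))
cv2.imwrite("pics/sc10.png",cv2.resize(camera("scene")[130:255,150:310,::-1],None,fx=4.8,fy=4.8,interpolation=cv2.INTER_CUBIC))
plan([.5906,-.1383,-.0023],-.0718)
E
```

```text
t: 14.1
ee_pos: [0.5897, -0.1384, 0.0074]
eef_rot: [0.482, -0.517, 0.518, -0.482]
force: [0.8, -0.9, -0.7]
width: 0.67
t 14.25 pos [ 0.5897 -0.1384  0.0075] F [-0.0138 -0.2123 -0.7269] w 57.48534309250957 q [-0.3523  0.6142 -0.2761  0.6797 -0.      1.2905]
tool z dir -0.07200887718686541 tool axes down ok
spin -0.00020887718686535273 or 3.141383776402928
slide after spin mm [-0.1762  9.7838  0.8524]
```

View pics/w10c.png

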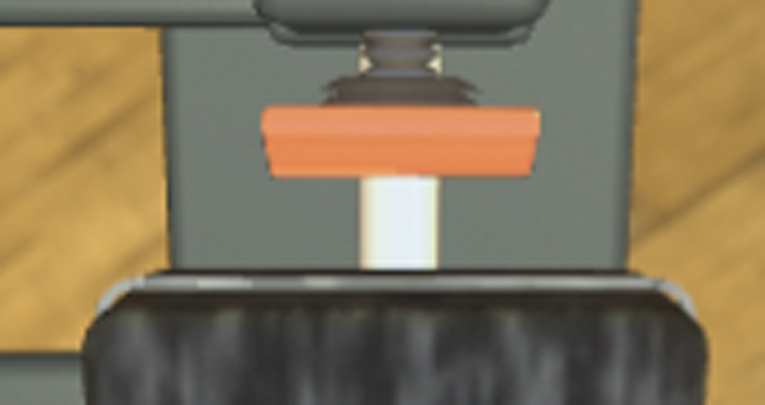

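View pics/sc10.png

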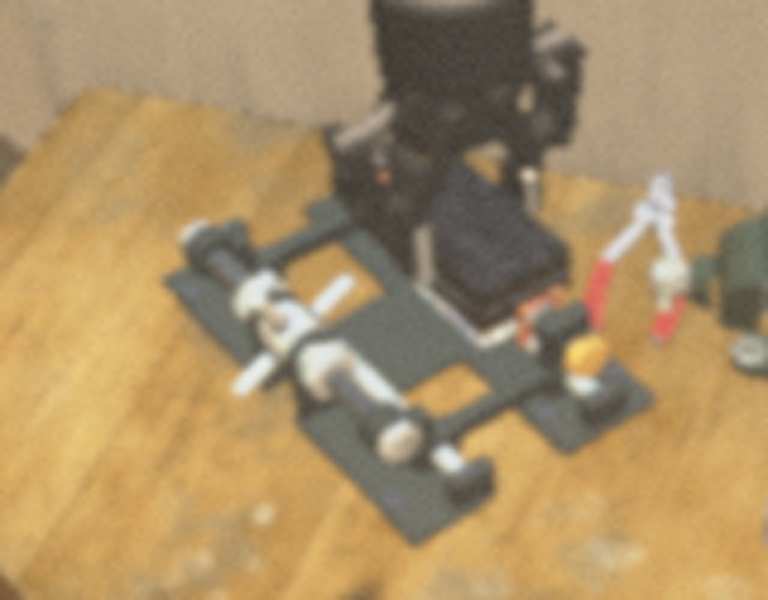

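View pics/top10.png

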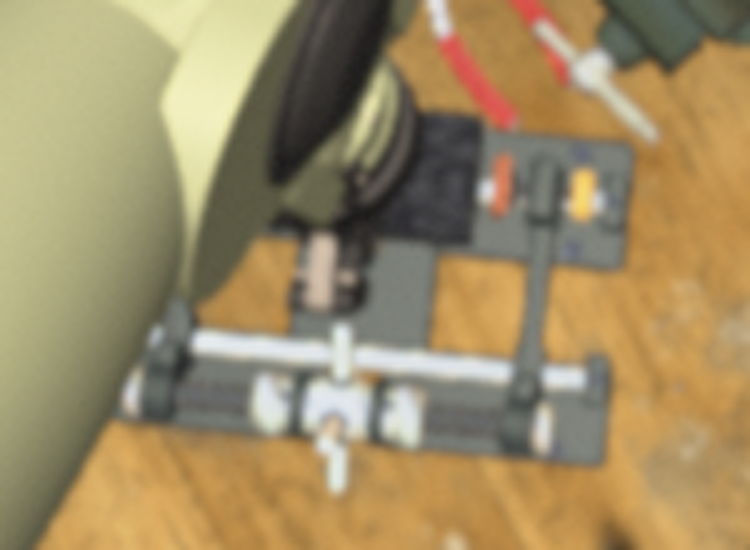

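```bash
python3 -m pendant '[{"slide":[0,4,0.4],"spin":0},{"slide":[0,3,0],"spin":0},{"slide":[0,1.5,0],"spin":0},{"slide":[0,0,0],"spin":0},{"slide":[0,0,0],"spin":0}]'
python3 -m pendant '[{"slide":[0,0.8,0],"spin":0},{"slide":[0,0.5,0],"spin":0},{"slide":[0,0,0],"spin":0}]'
```

```text
t: 14.88
ee_pos: [0.5899, -0.1384, -0.0014]
eef_rot: [0.482, -0.518, 0.518, -0.482]
force: [-0.3, -0.3, -1.7]
width: 0.667
t: 15.25
ee_pos: [0.5899, -0.1384, -0.0023]
eef_rot: [0.482, -0.518, 0.518, -0.482]
force: [-0.4, 1.0, 2.9]
width: 0.672
```

```bash
python3 -m pendant '[{"slide":[0,0.3,0],"spin":0},{"slide":[0,0,0],"spin":0},{"slide":[0,0,0],"spin":0},{"slide":[0,0,0],"spin":0},{"slide":[0,0,0],"spin":0}]' 70
python3 -m pendant '[{"slide":[0,-5,0],"spin":0},{"slide":[0,-15,0],"spin":0},{"slide":[0,-30,0],"spin":0},{"slide":[0,-30,0],"spin":0},{"slide":[0,-30,0],"spin":0},{"slide":[0,-20,0],"spin":0},{"slide":[0,-20,0],"spin":0},{"slide":[0,0,0],"spin":0},{"slide":[0,0,0],"spin":0}]'
python3 - <<'E'
from h import *
s=get_state();i=camera("wrist")[:,:,::-1];cv2.imwrite("pics/w11.png",i);np.savez("w11.npz",ee_pos=s["ee_pos"],eef_rot=s["eef_rot"])
cv2.imwrite("pics/w11c.png",cv2.resize(i[90:350,110:360],None,fx=2.3,fy=2.3,interpolation=cv2.INTER_CUBIC))
print(s["ee_pos"])
E
```

```text
t: 15.88
ee_pos: [0.5898, -0.1383, -0.003]
eef_rot: [-0.482, 0.518, -0.518, 0.482]
force: [-0.1, -0.4, -0.9]
width: 0.817
t: 17.0
ee_pos: [0.5895, -0.1382, 0.1468]
eef_rot: [-0.482, 0.518, -0.518, 0.482]
force: [-0.7, 0.2, -0.8]
width: 0.817
[ 0.5895 -0.1382  0.1468]
```

View pics/w11.png

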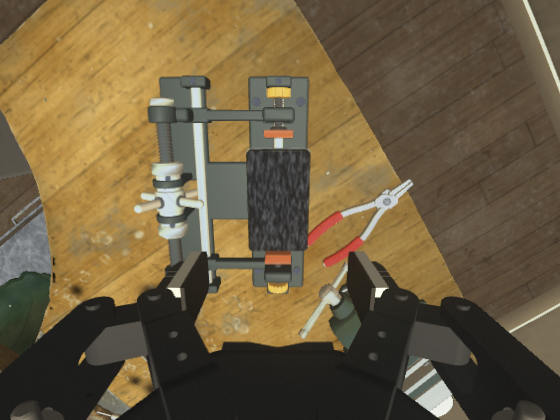

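View pics/w11c.png

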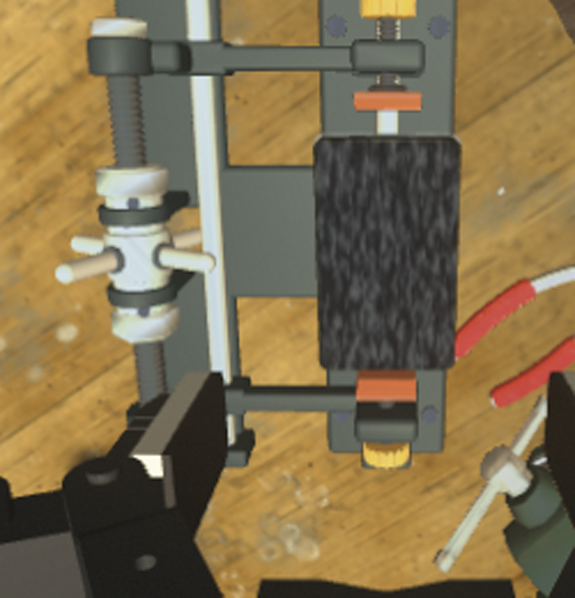

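Run:
```python
from h import *
s=dict(np.load("w11.npz"))
C=lambda x,y:((x+.5)/2.3-.5+110,(y+.5)/2.3-.5+90)
P=np.array([at("wrist",C(*p),.050,s) for p in [(314,135),(461,136),(457,370),(318,369)]]);c=P.mean(0)
e=np.roll(P,-1,0)-P;print(c,np.linalg.norm(e,axis=1),np.arctan2(e[:,1],e[:,0]))
yaw=-.072;X=np.array([np.cos(yaw),np.sin(yaw),0]);Y=np.array([-X[1],X[0],0])
b=np.array([.5906,-.1383,0]);print("off",(c-b)@X,(c-b)@Y)
ax=b-.104*X;ax[2]=.042;print("axis",ax)
for nm,p in dict(left=(66,272),right=(207,260)).items():
    o,d=ray("wrist",C(*p),s)
    t=((ax-o)@Y)/(d@Y);q=o+d*t-ax;print(nm,q@X,q[2],np.hypot(q@X,q[2]),np.degrees(np.arctan2(q@X,q[2])))
for nm,p in dict(padL0=(388,92),padL=(388,108),padR=(386,372),padRo=(386,400),hub=(137,250),spokeroot=(165,255)).items():
    for z in (.05,.03):
        q=at("wrist",C(*p),z,s)-b;print(nm,z,q@X,q@Y)
```

```text
[ 0.5912 -0.1379  0.05  ] [0.0568 0.0978 0.0591 0.0977] [-0.0779 -1.6295  3.0624  1.4885]
off 0.0005348359283592431 0.00047317596178540956
axis [ 0.4869 -0.1308  0.042 ]
left -0.017936733682509386 0.02754817392377152 0.0328729113668326 -33.06832316877783
right 0.03158171370883152 0.009411978117076981 0.032954361970199526 73.40489797444872
padL0 0.05 0.0006199623224772987 0.0656110318341394
padL0 0.03 0.0006923870099051163 0.06535018790295613
padL 0.05 0.0006296784114145485 0.05967409115825538
padL 0.03 0.0007028316031846954 0.058968100307330185
padR 0.05 -3.535066108944443e-05 -0.04952630432956459
padR 0.03 -1.2060801180897748e-05 -0.05842005085126132
padRo 0.05 -2.335161979152186e-05 -0.0626149142755865
padRo 0.03 8.379183461310772e-07 -0.07249003398580811
hub 0.05 -0.10109454353523509 0.0038196984474274816
hub 0.03 -0.10864858868260838 -0.0010742087440258885
spokeroot 0.05 -0.08981412476143542 0.001726831399470308
spokeroot 0.03 -0.09652237340439816 -0.0033239972386823547
```

The block is down, centred within 0.5 mm and square, and released. For the turnbuckle I'll turn the tool 90 degrees, so that the camera sits in front and the narrow finger edges push along +x. Then I'll shut the fingers and find their true tip by camera.

```bash
python3 -m pendant '[{"slide":[0,0,-20],"spin":0},{"slide":[0,0,-25],"spin":0},{"slide":[0,0,-30],"spin":0},{"slide":[0,0,-30],"spin":0},{"slide":[0,0,-30],"spin":0},{"slide":[0,0,0],"spin":-0.174},{"slide":[0,0,0],"spin":-0.174},{"slide":[0,0,0],"spin":-0.174},{"slide":[0,0,0],"spin":-0.174},{"slide":[0,0,0],"spin":-0.174},{"slide":[0,0,0],"spin":-0.174},{"slide":[0,0,0],"spin":-0.174},{"slide":[0,0,0],"spin":-0.174},{"slide":[0,0,0],"spin":-0.179},{"slide":[0,0,0],"spin":0},{"slide":[0,0,0],"spin":0}]' 0 40
python3 - <<'E'
from h import *
s=get_state();i=camera("wrist")[:,:,::-1];cv2.imwrite("pics/w12.png",i);np.savez("w12.npz",ee_pos=s["ee_pos"],eef_rot=s["eef_rot"])
cv2.imwrite("pics/w12c.png",cv2.resize(i[60:300,160:400],None,fx=2.5,fy=2.5,interpolation=cv2.INTER_CUBIC))
i=camera("scene")[:,:,::-1];cv2.imwrite("pics/sc12.png",cv2.resize(i[100:255,120:320],None,fx=3.8,fy=3.8,interpolation=cv2.INTER_CUBIC))
plan([.4869-.05,-.1308,.12],-.072+np.pi/2)
M=R.from_quat(s["eef_rot"]).as_matrix();print(M.round(3).tolist())
for y in (0,-.01,-.02,-.03):
  print(y,[proj("wrist",s["ee_pos"]+M@np.array([x,y,0]),s).round() for x in(-.011,.011)],(proj("scene",s["ee_pos"]+M@np.array([0.011,y,0]))-[120,100])*3.8)
E
```

```text
t: 19.05
ee_pos: [0.4548, -0.1285, 0.1465]
eef_rot: [-0.706, 0.027, -0.026, 0.707]
force: [-0.2, 0.4, -1.4]
width: -0.002
t 19.15 pos [ 0.455  -0.1285  0.1468] F [-0.5455  0.2554  0.2875] w 0.06883411661624261 q [-0.4316  0.2348 -0.4739  0.8626  0.     -0.3582]
tool z dir 1.4974248851797234 tool axes down ok
spin -0.001371441615173108 or 3.14022121197462
slide after spin mm [-17.8783  26.7576  -3.5824]
[[0.997, -0.001, 0.074], [-0.074, 0.0, 0.997], [-0.001, -1.0, 0.0]]
0 [array([277., 224.]), array([277., 257.])] [290.9156 261.0674]
-0.01 [array([277., 229.]), array([277., 264.])] [288.375 247.081]
-0.02 [array([277., 235.]), array([277., 272.])] [285.7933 232.8545]
-0.03 [array([277., 242.]), array([277., 281.])] [283.1697 218.3821]
```

View pics/w12.png

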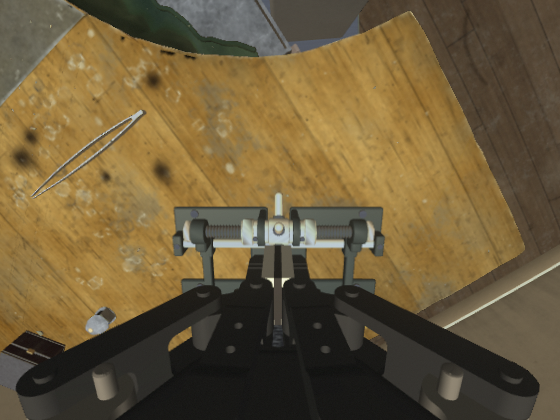

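View pics/w12c.png

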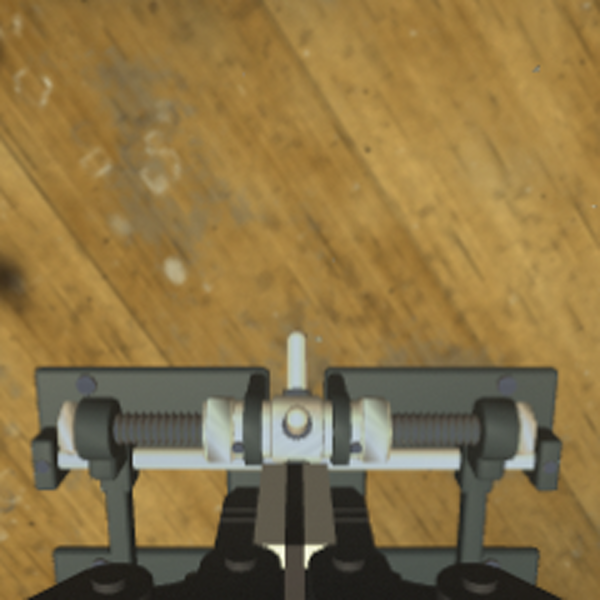

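View pics/sc12.png

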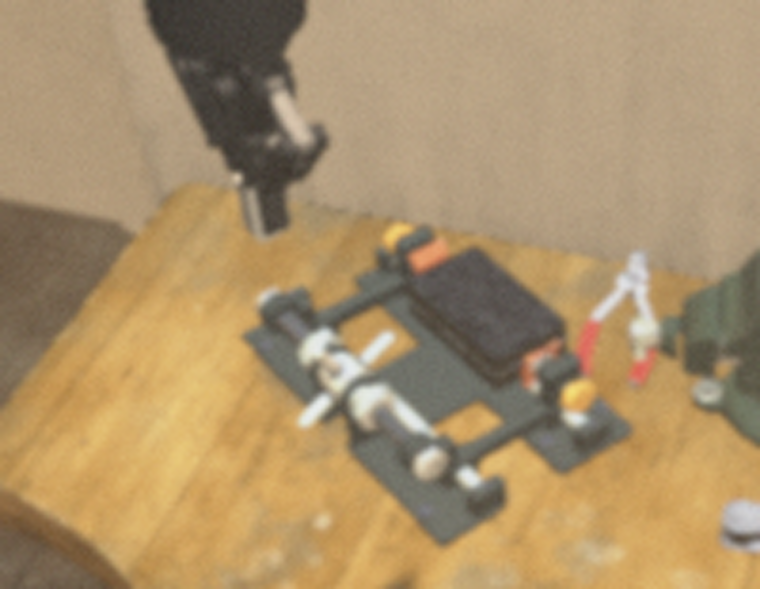

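Run:
```python
from h import *
from scipy.optimize import brentq
s=dict(np.load("w12.npz"));yaw=-.072;X=np.array([np.cos(yaw),np.sin(yaw),0]);Y=np.array([-X[1],X[0],0])
ax=np.array([.4869,-.1308,.042])
C=lambda x,y:((x+.5)/2.5-.5+160,(y+.5)/2.5-.5+60)
for d in range(-90,60,5):
    p=[ax+.04*(np.sin(np.radians(a))*X+np.cos(np.radians(a))*np.array([0,0,1])) for a in (d,)]
    u=proj("wrist",p[0],s); print(d,((u+.5-[160,60])*2.5-.5).round(), end=' ; ')
print();print("base front edge / axis",[((proj("wrist",ax+np.array([0,0,z]),s)+.5-[160,60])*2.5-.5).round() for z in(-.042,0,.015)])
```

```text
-90 [294. 330.] ; -85 [294. 332.] ; -80 [294. 335.] ; -75 [294. 339.] ; -70 [294. 344.] ; -65 [294. 350.] ; -60 [294. 357.] ; -55 [294. 364.] ; -50 [294. 372.] ; -45 [294. 380.] ; -40 [294. 389.] ; -35 [294. 399.] ; -30 [294. 409.] ; -25 [294. 419.] ; -20 [294. 429.] ; -15 [294. 439.] ; -10 [294. 450.] ; -5 [294. 460.] ; 0 [294. 469.] ; 5 [294. 478.] ; 10 [294. 487.] ; 15 [294. 495.] ; 20 [294. 503.] ; 25 [294. 509.] ; 30 [294. 515.] ; 35 [294. 520.] ; 40 [294. 524.] ; 45 [294. 528.] ; 50 [294. 530.] ; 55 [294. 532.] ; 
base front edge / axis [array([294., 397.]), array([294., 429.]), array([294., 443.])]
```

The upright-ish spoke leans back about 25 degrees. Before pushing I want the true fingertip height, so I'll touch the bare bench in front of the clamp lightly.

```bash
python3 -m pendant '[{"slide":[-25,0,0],"spin":0},{"slide":[-28,0,0],"spin":0},{"slide":[0,25,0],"spin":0},{"slide":[0,30,0],"spin":0},{"slide":[0,30,0],"spin":0},{"slide":[0,30,0],"spin":0},{"slide":[0,25,0],"spin":0},{"slide":[0,15,0],"spin":0},{"slide":[0,5,0],"spin":0},{"slide":[0,0,0],"spin":0},{"slide":[0,0,0],"spin":0}]'
python3 - <<'E'
from h import *
s=get_state();print(s["t"],s["ee_pos"],s["force"])
cv2.imwrite("pics/sc13.png",cv2.resize(camera("scene")[130:270,120:320,::-1],None,fx=3.8,fy=3.8,interpolation=cv2.INTER_CUBIC))
E
```

```text
t: 20.52
ee_pos: [0.4029, -0.1251, -0.0124]
eef_rot: [0.707, -0.025, 0.026, -0.706]
force: [-0.1, 0.6, 0.3]
width: 0.0
20.525 [ 0.4029 -0.1251 -0.0124] [-0.1036  0.611   0.2723]
```

View pics/sc13.png

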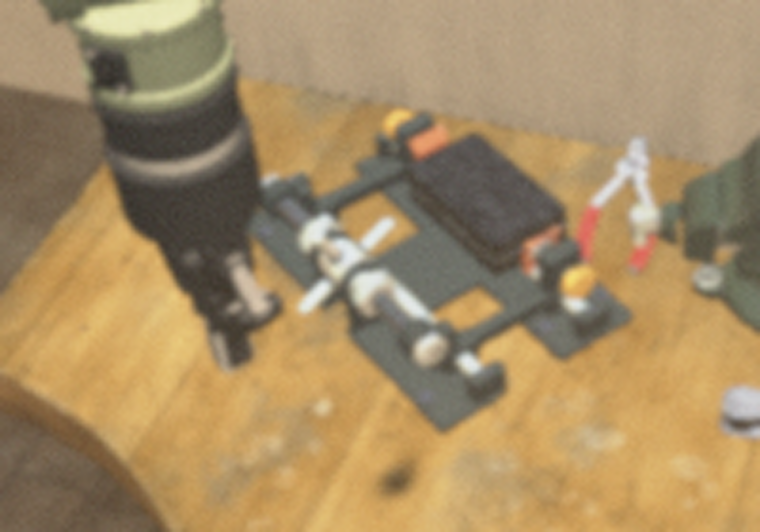

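Still no contact at z = -12 mm. I'll go on in small steps.

```bash
python3 -m pendant '[{"slide":[0,4,0],"spin":0},{"slide":[0,2,0],"spin":0},{"slide":[0,0,0],"spin":0}]'
python3 -m pendant '[{"slide":[0,2,0],"spin":0},{"slide":[0,0,0],"spin":0}]'
python3 -m pendant '[{"slide":[0,2,0],"spin":0},{"slide":[0,0,0],"spin":0}]'
python3 -m pendant '[{"slide":[0,2,0],"spin":0},{"slide":[0,0,0],"spin":0}]'
```

```text
t: 20.95
ee_pos: [0.4021, -0.1247, -0.0192]
eef_rot: [-0.707, 0.026, -0.025, 0.707]
force: [-0.3, 0.1, 0.7]
width: -0.003
t: 21.2
ee_pos: [0.4022, -0.1247, -0.0212]
eef_rot: [-0.707, 0.025, -0.025, 0.707]
force: [1.2, 0.8, 0.8]
width: 0.003
t: 21.45
ee_pos: [0.4022, -0.1247, -0.0231]
eef_rot: [-0.707, 0.025, -0.025, 0.707]
force: [-1.0, -0.4, 0.4]
width: 0.002
t: 21.7
ee_pos: [0.4022, -0.1247, -0.0252]
eef_rot: [-0.707, 0.025, -0.025, 0.707]
force: [-0.5, -0.4, 1.0]
width: 0.001
```

```bash
python3 -m pendant '[{"slide":[0,1.5,0],"spin":0},{"slide":[0,0,0],"spin":0}]'
python3 -m pendant '[{"slide":[0,1.5,0],"spin":0},{"slide":[0,0,0],"spin":0}]'
python3 -m pendant '[{"slide":[0,1.5,0],"spin":0},{"slide":[0,0,0],"spin":0}]'
```

```text
t: 21.95
ee_pos: [0.4022, -0.1248, -0.0266]
eef_rot: [-0.707, 0.025, -0.025, 0.707]
force: [-0.4, -0.9, -0.5]
width: -0.001
t: 22.2
ee_pos: [0.4023, -0.1248, -0.0281]
eef_rot: [0.707, -0.025, 0.025, -0.707]
force: [-0.1, 0.4, -0.9]
width: 0.003
t: 22.45
ee_pos: [0.4023, -0.1248, -0.0282]
eef_rot: [0.707, -0.025, 0.025, -0.707]
force: [-4.0, 2.5, 20.8]
width: 0.001
```

The bench touched at TCP z = -28.2 mm, so the shut tips lie 28 mm behind the reported TCP. Tips 20 mm above the axis therefore means TCP z = 0.034. I'll raise to that and approach the spoke.

```bash
python3 -m pendant '[{"slide":[0,-8,0],"spin":0},{"slide":[0,-20,0],"spin":0},{"slide":[0,-25,0],"spin":0},{"slide":[0,-9,0],"spin":0},{"slide":[15,0,0],"spin":0},{"slide":[20,0,0],"spin":0},{"slide":[12,0,0],"spin":0},{"slide":[0,0,0],"spin":0},{"slide":[0,0,0],"spin":0}]'
python3 - <<'E'
from h import *
plan([.4869,-.1308,.034],-.072+np.pi/2)
E
```

```text
t: 23.58
ee_pos: [0.4482, -0.1277, 0.0318]
eef_rot: [-0.706, 0.026, -0.025, 0.707]
force: [-1.1, -0.2, 0.1]
width: -0.001
t 23.575 pos [ 0.4482 -0.1277  0.0318] F [-1.126  -0.1956  0.0807] w -0.08845373281592997 q [-0.4362  0.3769 -0.6295  0.5663 -0.0001 -0.3645]
tool z dir 1.4991231068641382 tool axes down ok
spin 0.00032678006924169445 or -3.1412658735205516
slide after spin mm [38.825  -2.2265 -0.2793]
```

```bash
python3 -m pendant '[{"slide":[5,-2,0],"spin":0},{"slide":[5,0,0],"spin":0},{"slide":[5,0,0],"spin":0}]'
python3 -m pendant '[{"slide":[5,0,0],"spin":0},{"slide":[5,0,0],"spin":0},{"slide":[5,0,0],"spin":0}]'
python3 - <<'E'
from h import *
s=get_state();cv2.imwrite("pics/sc14.png",cv2.resize(camera("scene")[130:270,120:320,::-1],None,fx=3.8,fy=3.8,interpolation=cv2.INTER_CUBIC))
cv2.imwrite("pics/w14.png",camera("wrist")[:,:,::-1])
plan([.4869,-.1308,.034],-.072+np.pi/2)
E
```

```text
t: 23.95
ee_pos: [0.46, -0.1283, 0.0337]
eef_rot: [-0.706, 0.028, -0.023, 0.707]
force: [-7.9, 0.8, 2.8]
width: 0.0
t: 24.32
ee_pos: [0.4748, -0.1294, 0.0337]
eef_rot: [-0.706, 0.028, -0.023, 0.707]
force: [-10.4, 0.2, 6.0]
width: 0.001
t 24.425 pos [ 0.4755 -0.1295  0.0337] F [-7.6245  1.5041  3.2061] w 0.31487887034498013 q [-0.4145  0.4169 -0.5542  0.6065 -0.0019 -0.3425]
tool z dir 1.4987746105907147 tool axes down ok
spin -2.1716204181787546e-05 or 3.1415709373856116
slide after spin mm [11.4621 -0.3403 -0.4977]
```

View pics/sc14.png

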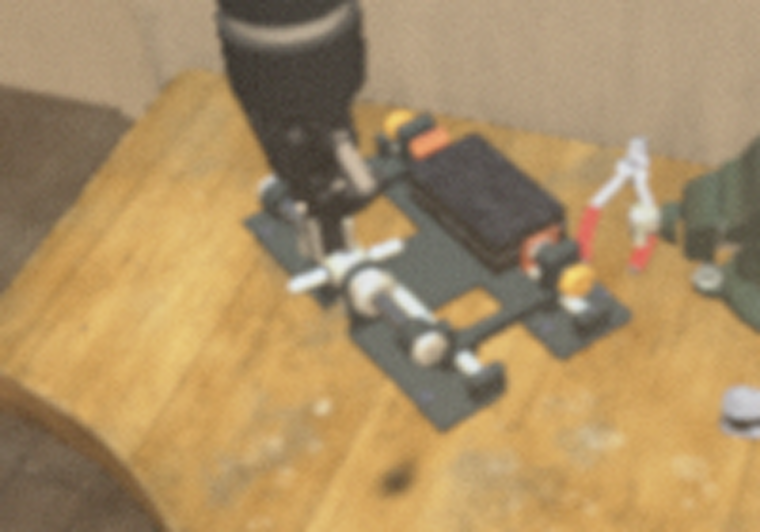

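View pics/w14.png

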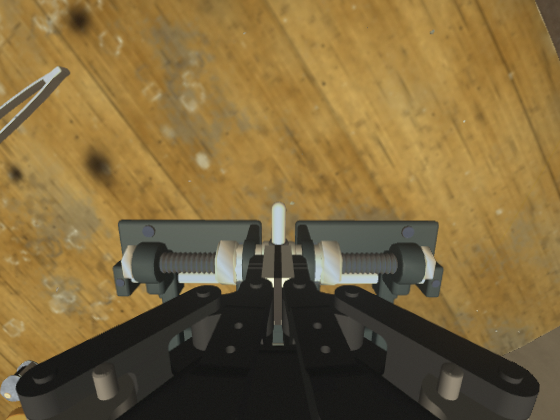

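Turning is going as expected: -10 N near upright, against 0.22 Nm / 20 mm = 11 N. I'll finish this push.

```bash
python3 -m pendant '[{"slide":[5,0,0],"spin":0},{"slide":[4,0,0],"spin":0}]'
python3 -m pendant '[{"slide":[4,0,0],"spin":0},{"slide":[5,0,0],"spin":0}]'
python3 - <<'E'
from h import *
s=get_state();cv2.imwrite("pics/sc15.png",cv2.resize(camera("scene")[130:270,120:320,::-1],None,fx=3.8,fy=3.8,interpolation=cv2.INTER_CUBIC))
cv2.imwrite("pics/w15.png",camera("wrist")[150:300,160:400,::-1].repeat(2,0).repeat(2,1))
plan([.4869,-.1308,.034],-.072+np.pi/2)
E
```

```text
t: 24.68
ee_pos: [0.4829, -0.1299, 0.0332]
eef_rot: [-0.706, 0.029, -0.022, 0.707]
force: [-10.5, 1.5, 0.8]
width: 0.0
t: 24.92
ee_pos: [0.4921, -0.1305, 0.0333]
eef_rot: [-0.706, 0.029, -0.022, 0.707]
force: [-8.3, 0.5, 4.0]
width: -0.001
t 25.025 pos [ 0.4936 -0.1308  0.0336] F [-7.0294  0.4044  4.399 ] w 0.11024971772879948 q [-0.4026  0.4432 -0.5083  0.6259 -0.0016 -0.3305]
tool z dir 1.4987172760588592 tool axes down ok
spin -7.905073603731161e-05 or 3.141513602853756
slide after spin mm [-6.6522 -0.3062 -0.4875]
```

View pics/sc15.png

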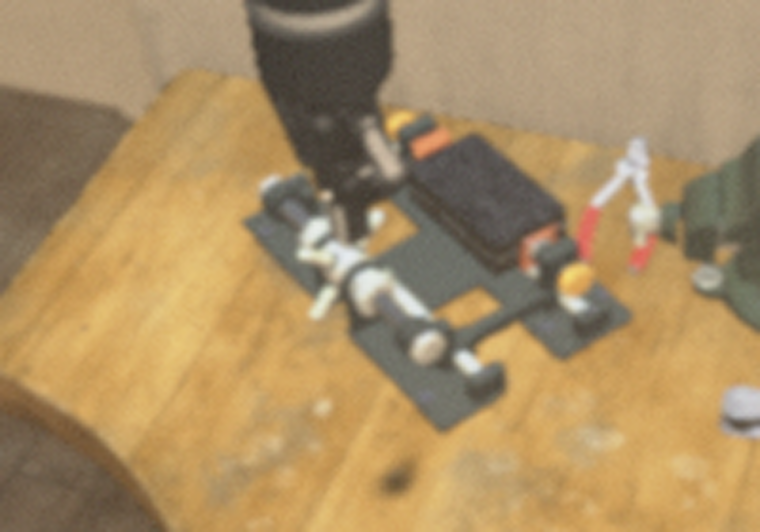

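View pics/w15.png

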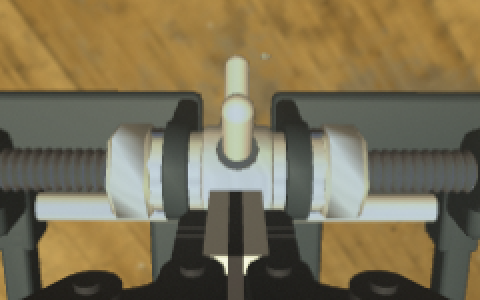

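First push done: about 75 degrees, with the spoke near +50. The next spoke is visible leaning back about 40 degrees (its tip at (237,100) in the enlarged wrist view). I'll lift over it and go behind.

```bash
python3 -m pendant '[{"slide":[-3,-12,0],"spin":0},{"slide":[-5,-18,0],"spin":0},{"slide":[-25,0,0],"spin":0},{"slide":[-26,0,0],"spin":0},{"slide":[0,15,0],"spin":0},{"slide":[0,20,0],"spin":0},{"slide":[0,0,0],"spin":0}]'
python3 -m pendant '[{"slide":[5,0,-0.5],"spin":0},{"slide":[5,0,0],"spin":0},{"slide":[5,0,0],"spin":0},{"slide":[5,0,0],"spin":0}]'
python3 - <<'E'
from h import *
plan([.4869,-.1308,.034],-.072+np.pi/2)
E
```

```text
t: 25.9
ee_pos: [0.438, -0.1273, 0.0295]
eef_rot: [-0.707, 0.026, -0.025, 0.707]
force: [-0.5, -0.1, 0.3]
width: -0.002
t: 26.4
ee_pos: [0.4519, -0.1277, 0.0285]
eef_rot: [-0.706, 0.03, -0.021, 0.707]
force: [-12.6, 1.1, 4.9]
width: -0.0
t 26.4 pos [ 0.4519 -0.1277  0.0285] F [-12.5835   1.1404   4.8538] w -0.03932434297343441 q [-0.4304  0.394  -0.6127  0.5755 -0.0033 -0.3583]
tool z dir 1.4987431243971203 tool axes down ok
spin -5.32023977761753e-05 or 3.141539451192017
slide after spin mm [35.06   -5.906  -0.5797]
```

```bash
python3 -m pendant '[{"slide":[4,-2,0],"spin":0},{"slide":[4,-2,0],"spin":0},{"slide":[4,-2,0],"spin":0}]'
python3 -m pendant '[{"slide":[4,0,0],"spin":0},{"slide":[4,0,0],"spin":0},{"slide":[4,0,0],"spin":0}]'
python3 - <<'E'
from h import *
plan([.4869,-.1308,.034],-.072+np.pi/2)
E
```

```text
t: 26.78
ee_pos: [0.4672, -0.1291, 0.0349]
eef_rot: [-0.706, 0.027, -0.023, 0.707]
force: [-4.9, 0.6, -2.0]
width: 0.001
t: 27.15
ee_pos: [0.4786, -0.1301, 0.0352]
eef_rot: [-0.706, 0.028, -0.023, 0.707]
force: [-9.0, -0.1, 2.3]
width: 0.0
t 27.15 pos [ 0.4786 -0.1301  0.0352] F [-8.9792 -0.096   2.2548] w 0.010980838020016986 q [-0.4131  0.4194 -0.5448  0.6134 -0.0019 -0.3413]
tool z dir 1.4989577482803524 tool axes down ok
spin 0.00016142148545594814 or -3.1414312321043374
slide after spin mm [ 8.3579  1.0942 -0.0956]
```

```bash
cat > m.py <<'E'
from h import *
# average over one camera tick for readings; moment on body about its axis from force and contact corner
def mom(printit=True):
    s=get_state();yaw=-.072;X=np.array([np.cos(yaw),np.sin(yaw),0]);ax=np.array([.4869,-.1308,.042])
    d=s["ee_pos"]-ax;xf=d@X+.011;h=d[2]+.0282;F=s["force"];fx=F@X;fz=F[2]
    from scipy.optimize import brentq
    try:a=np.degrees(brentq(lambda a:h*np.tan(a)-.004/np.cos(a)-xf,-.1,1.3))
    except Exception:a=None
    print("t %.2f xf %.1f h %.1f Fx %.1f Fz %.1f a %s M(corner) %.3f"%(s["t"],xf*1e3,h*1e3,fx,fz,a,-h*fx+xf*fz))
mom()
E
python3 -m pendant '[{"slide":[4,0.5,0],"spin":0},{"slide":[4,0.5,0],"spin":0}]'; python3 m.py
python3 -m pendant '[{"slide":[4,0,0],"spin":0},{"slide":[3,0,0],"spin":0}]'; python3 m.py
```

```text
t: 27.4
ee_pos: [0.4857, -0.1306, 0.0338]
eef_rot: [-0.706, 0.028, -0.022, 0.707]
force: [-9.7, 0.6, 1.7]
width: -0.001
t 27.40 xf 9.8 h 20.0 Fx -9.7 Fz 1.7 a 36.545526708803806 M(corner) 0.211
t: 27.65
ee_pos: [0.4937, -0.1315, 0.0341]
eef_rot: [-0.707, 0.028, -0.023, 0.707]
force: [-7.0, 0.6, 2.6]
width: -0.003
t 27.65 xf 17.8 h 20.3 Fx -7.0 Fz 2.6 a 49.83637916138342 M(corner) 0.188
```

```bash
python3 -m pendant '[{"slide":[-3,-12,0],"spin":0},{"slide":[-5,-18,0],"spin":0},{"slide":[-25,0,0],"spin":0},{"slide":[-25,0,0],"spin":0},{"slide":[0,15,0],"spin":0},{"slide":[0,19,0],"spin":0},{"slide":[0,0,0],"spin":0}]'
python3 - <<'E'
from h import *
cv2.imwrite("pics/w16.png",camera("wrist")[120:320,130:430,::-1].repeat(2,0).repeat(2,1))
plan([.4869,-.1308,.034],-.072+np.pi/2)
E
```

```text
t: 28.52
ee_pos: [0.4394, -0.128, 0.0308]
eef_rot: [-0.707, 0.025, -0.025, 0.707]
force: [0.2, 0.1, 0.8]
width: 0.002
t 28.575 pos [ 0.4398 -0.1281  0.0313] F [-0.6423 -0.0859 -0.8125] w -0.000442207066464663 q [-0.445   0.3642 -0.6531  0.5525  0.0002 -0.3733]
tool z dir 1.499081616697869 tool axes down ok
spin 0.0002852899029726075 or -3.1413073636868205
slide after spin mm [47.1339 -2.6899  0.7399]
```

View pics/w16.png

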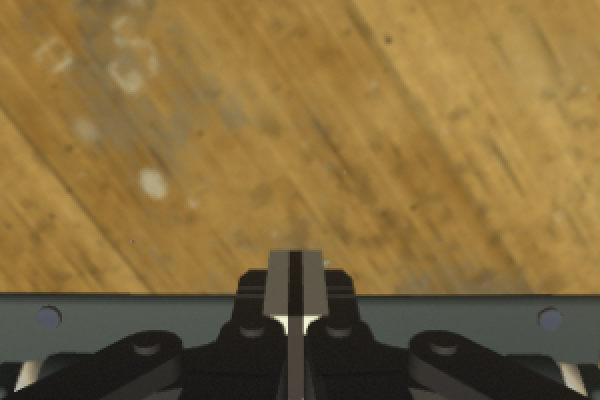

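```bash
python3 -m pendant '[{"slide":[5,3,0],"spin":0},{"slide":[4,0,0],"spin":0},{"slide":[4,0,0],"spin":0}]'; python3 m.py
python3 -m pendant '[{"slide":[3,-1,0],"spin":0},{"slide":[3,-1,0],"spin":0}]'; python3 m.py
python3 -m pendant '[{"slide":[3,-1,0],"spin":0},{"slide":[3,-1,0],"spin":0}]'; python3 m.py
python3 -m pendant '[{"slide":[3,-1,0],"spin":0},{"slide":[3,0,0],"spin":0}]'; python3 m.py
```

```text
t: 28.95
ee_pos: [0.4471, -0.1278, 0.0266]
eef_rot: [-0.706, 0.029, -0.022, 0.707]
force: [-14.3, 1.2, 5.9]
width: -0.003
t 28.95 xf -28.9 h 12.8 Fx -14.3 Fz 5.9 a None M(corner) 0.014
t: 29.2
ee_pos: [0.4521, -0.1276, 0.0283]
eef_rot: [-0.706, 0.029, -0.021, 0.707]
force: [-10.3, 0.6, 5.0]
width: -0.001
t 29.20 xf -23.9 h 14.5 Fx -10.4 Fz 5.0 a None M(corner) 0.030
t: 29.45
ee_pos: [0.4603, -0.1285, 0.0308]
eef_rot: [-0.706, 0.028, -0.023, 0.707]
force: [-8.2, 1.0, 3.5]
width: 0.002
t 29.45 xf -15.7 h 17.0 Fx -8.2 Fz 3.5 a None M(corner) 0.085
t: 29.7
ee_pos: [0.4671, -0.1292, 0.0321]
eef_rot: [-0.706, 0.027, -0.023, 0.707]
force: [-7.3, 1.0, 3.6]
width: 0.001
t 29.70 xf -8.8 h 18.3 Fx -7.4 Fz 3.6 a None M(corner) 0.102
```

Running free still, with the same readings as the earlier turns. I'll go on with readings every couple of rows.

```bash
python3 -m pendant '[{"slide":[3,-1,0],"spin":0},{"slide":[3,0,0],"spin":0}]'; python3 m.py
python3 -m pendant '[{"slide":[3,0,0],"spin":0},{"slide":[3,0,0],"spin":0}]'; python3 m.py
python3 -m pendant '[{"slide":[3,0,0],"spin":0},{"slide":[3,0,0],"spin":0}]'; python3 m.py
python3 -m pendant '[{"slide":[3,0,0],"spin":0}]'; python3 m.py
```

```text
t: 29.95
ee_pos: [0.4725, -0.1295, 0.0328]
eef_rot: [-0.706, 0.028, -0.023, 0.707]
force: [-10.0, 1.2, 4.8]
width: -0.001
t 29.95 xf -3.5 h 19.0 Fx -10.1 Fz 4.8 a 1.5903531504804342 M(corner) 0.175
t: 30.2
ee_pos: [0.4779, -0.13, 0.0328]
eef_rot: [-0.706, 0.028, -0.023, 0.707]
force: [-9.6, 1.5, 3.8]
width: -0.005
t 30.20 xf 1.9 h 19.0 Fx -9.7 Fz 3.8 a 17.910567678840955 M(corner) 0.191
t: 30.45
ee_pos: [0.483, -0.1303, 0.0323]
eef_rot: [-0.706, 0.029, -0.022, 0.707]
force: [-10.8, -0.5, 1.7]
width: -0.002
t 30.45 xf 7.0 h 18.5 Fx -10.7 Fz 1.7 a 32.41241929581469 M(corner) 0.211
t: 30.58
ee_pos: [0.4857, -0.1305, 0.0322]
eef_rot: [-0.706, 0.029, -0.022, 0.707]
force: [-10.1, 1.3, 2.2]
width: -0.001
t 30.57 xf 9.8 h 18.4 Fx -10.2 Fz 2.2 a 39.06017332999805 M(corner) 0.209
```

```bash
python3 -m pendant '[{"slide":[3,-1,0],"spin":0},{"slide":[3,-0.5,0],"spin":0}]'; python3 m.py
python3 -m pendant '[{"slide":[2.5,0,0],"spin":0}]'; python3 m.py
python3 - <<'E'
from h import *
i=camera("scene")[:,:,::-1];cv2.imwrite("pics/sc17.png",cv2.resize(i[150:235,170:300],None,fx=6,fy=6,interpolation=cv2.INTER_CUBIC))
i=camera("wrist")[:,:,::-1];cv2.imwrite("pics/w17.png",i[150:350,130:430].repeat(2,0).repeat(2,1))
E
```

```text
t: 30.82
ee_pos: [0.4933, -0.1313, 0.0343]
eef_rot: [-0.706, 0.028, -0.023, 0.707]
force: [-8.0, -0.1, 2.8]
width: 0.003
t 30.82 xf 17.4 h 20.5 Fx -8.0 Fz 2.8 a 48.900048467330926 M(corner) 0.211
t: 30.95
ee_pos: [0.4965, -0.1317, 0.0346]
eef_rot: [-0.707, 0.028, -0.023, 0.707]
force: [-7.9, -0.6, 4.5]
width: -0.002
t 30.95 xf 20.6 h 20.8 Fx -7.8 Fz 4.5 a 52.64053287087467 M(corner) 0.255
```

View pics/sc17.png

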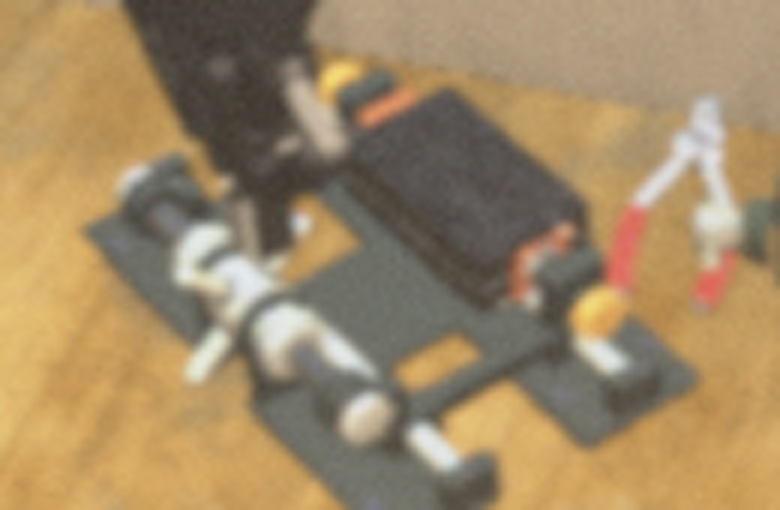

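View pics/w17.png

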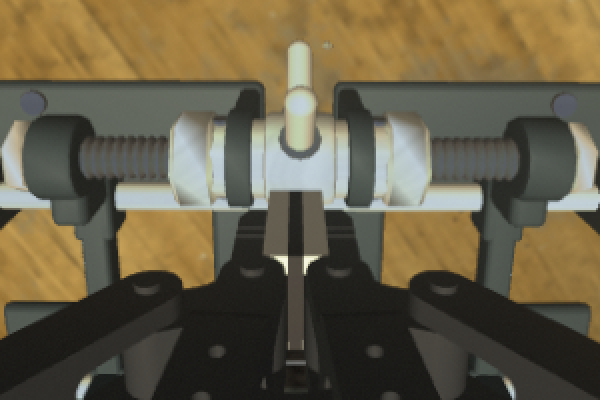

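```bash
cat > m.py <<'E'
from h import *
from scipy.optimize import brentq
s=get_state();yaw=-.072;X=np.array([np.cos(yaw),np.sin(yaw),0]);ax=np.array([.4869,-.1308,.042])
d=s["ee_pos"]-ax;xf=d@X+.011;h=d[2]+.0282;F=s["force"];fx=F@X;fz=F[2]
a=brentq(lambda a:.04*np.sin(a)-.004*np.cos(a)-xf,-1.5,1.5) if xf<.03 else 9
b=brentq(lambda a:h*np.tan(a)-.004/np.cos(a)-xf,-1.3,1.4)
zc=.04*np.cos(a)+.004*np.sin(a)
print("  t %.2f xf %.1f h %.1f Fx %.1f Fz %.1f | end: a %.0f M %.3f | corner: a %.0f M %.3f"%(s["t"],xf*1e3,h*1e3,fx,fz,np.degrees(a),-zc*fx+xf*fz,np.degrees(b),-h*fx+xf*fz))
E
python3 -m pendant '[{"slide":[-3,-12,0],"spin":0},{"slide":[-5,-18,0],"spin":0},{"slide":[-25,0,0.7],"spin":0},{"slide":[-25,0,0],"spin":0},{"slide":[0,15,0],"spin":0},{"slide":[0,19,0],"spin":0},{"slide":[0,0,0],"spin":0}]'; python3 m.py
for k in 1; do python3 -m pendant '[{"slide":[4,2,0],"spin":0},{"slide":[2,0,0],"spin":0}]' >/dev/null; python3 m.py; done
python3 -m pendant '[{"slide":[2,0,0],"spin":0}]'>/dev/null; python3 m.py
python3 -m pendant '[{"slide":[2,0,0],"spin":0}]'>/dev/null; python3 m.py
python3 -m pendant '[{"slide":[2,0,0],"spin":0}]'>/dev/null; python3 m.py
python3 -m pendant '[{"slide":[2,0,0],"spin":0}]'>/dev/null; python3 m.py
```

```text
t: 31.92
ee_pos: [0.4418, -0.1273, 0.0311]
eef_rot: [-0.707, 0.025, -0.025, 0.707]
force: [0.8, 1.0, 0.2]
width: -0.0
  t 31.93 xf -34.2 h 17.3 Fx 0.7 Fz 0.2 | end: a -53 M -0.022 | corner: a -57 M -0.019
  t 32.17 xf -27.8 h 15.8 Fx -3.3 Fz 1.0 | end: a -38 M 0.068 | corner: a -53 M 0.024
  t 32.30 xf -27.6 h 15.2 Fx -6.9 Fz 3.1 | end: a -38 M 0.115 | corner: a -54 M 0.019
  t 32.42 xf -27.6 h 14.7 Fx -9.3 Fz 3.2 | end: a -38 M 0.181 | corner: a -55 M 0.046
  t 32.55 xf -27.6 h 14.2 Fx -13.2 Fz 4.7 | end: a -38 M 0.257 | corner: a -55 M 0.058
  t 32.67 xf -27.1 h 13.8 Fx -14.4 Fz 4.4 | end: a -37 M 0.308 | corner: a -55 M 0.079
```

```bash
python3 -m pendant '[{"slide":[2,-0.5,0],"spin":0}]'>/dev/null; python3 m.py
python3 -m pendant '[{"slide":[2,-0.5,0],"spin":0}]'>/dev/null; python3 m.py
python3 -m pendant '[{"slide":[2,-0.5,0],"spin":0}]'>/dev/null; python3 m.py
python3 -m pendant '[{"slide":[2,-0.5,0],"spin":0}]'>/dev/null; python3 m.py
```

```text
t 32.80 xf -25.6 h 14.2 Fx -16.5 Fz 6.8 | end: a -34 M 0.336 | corner: a -53 M 0.060
  t 32.92 xf -23.7 h 14.7 Fx -14.7 Fz 4.8 | end: a -30 M 0.364 | corner: a -50 M 0.103
  t 33.05 xf -21.5 h 15.3 Fx -15.0 Fz 7.1 | end: a -27 M 0.356 | corner: a -46 M 0.075
  t 33.17 xf -19.4 h 15.8 Fx -13.5 Fz 6.1 | end: a -23 M 0.357 | corner: a -42 M 0.095
```

Turning now takes noticeably more force than at the same place in earlier turns: -14 N against -9 to -10 N. I'll continue in 1 mm steps and compare.

```bash
python3 -m pendant '[{"slide":[1,-0.5,0],"spin":0}]'>/dev/null; python3 m.py
python3 -m pendant '[{"slide":[1,-0.5,0],"spin":0}]'>/dev/null; python3 m.py
python3 - <<'E'
from h import *
i=camera("scene")[:,:,::-1];cv2.imwrite("pics/sc18.png",cv2.resize(i[150:235,170:300],None,fx=6,fy=6,interpolation=cv2.INTER_CUBIC))
i=camera("top")[:,:,::-1];cv2.imwrite("pics/top18.png",cv2.resize(i[160:260,140:265],None,fx=6,fy=6,interpolation=cv2.INTER_CUBIC))
E
```

```text
t 33.30 xf -18.2 h 16.3 Fx -13.7 Fz 4.3 | end: a -21 M 0.411 | corner: a -39 M 0.144
  t 33.42 xf -17.3 h 16.8 Fx -13.8 Fz 5.5 | end: a -20 M 0.407 | corner: a -36 M 0.137
```

View pics/sc18.png

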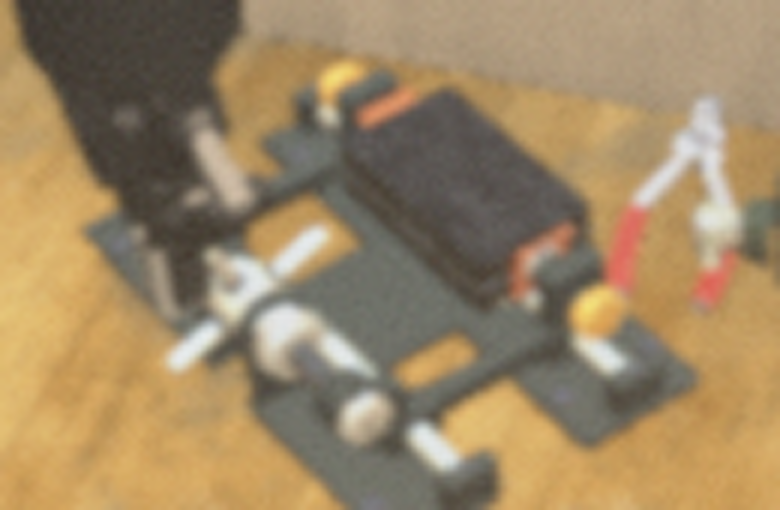

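View pics/top18.png

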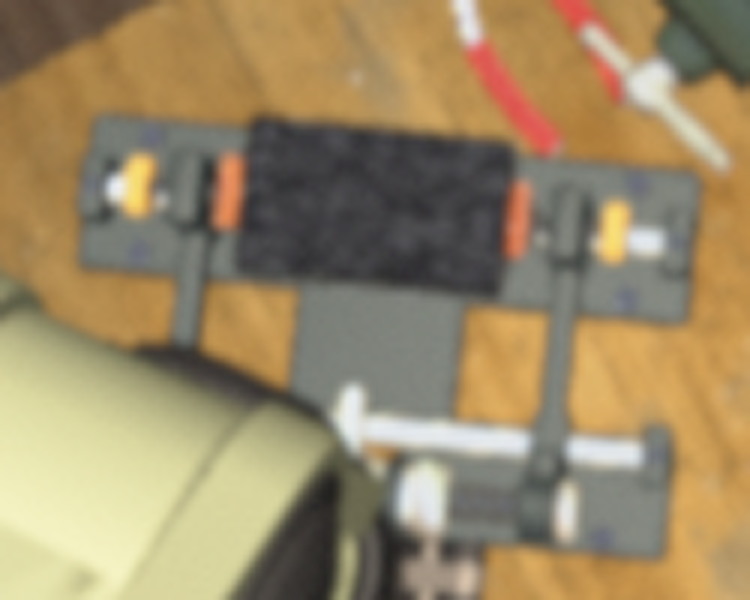

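Over the last three readings it took about -13.7 N at a = -20°, against about -8.8 N running free at the same place. That is about 1.55 times as hard, or roughly 0.34 Nm, so I stop here. I'll back off and look.

```bash
python3 -m pendant '[{"slide":[-6,0,0],"spin":0},{"slide":[-12,0,0],"spin":0},{"slide":[-15,0,0],"spin":0},{"slide":[0,-20,0],"spin":0},{"slide":[0,-30,0],"spin":0},{"slide":[0,-30,0],"spin":0},{"slide":[0,-30,0],"spin":0},{"slide":[0,-30,0],"spin":0},{"slide":[-20,-20,0],"spin":0},{"slide":[-20,0,0],"spin":0},{"slide":[0,0,0],"spin":0},{"slide":[0,0,0],"spin":0}]'
python3 - <<'E'
from h import *
i=camera("scene")[:,:,::-1];cv2.imwrite("pics/sc19.png",cv2.resize(i[140:300,170:400],None,fx=3.4,fy=3.4,interpolation=cv2.INTER_CUBIC))
i=camera("top")[:,:,::-1];cv2.imwrite("pics/top19.png",cv2.resize(i[130:310,130:380],None,fx=3.2,fy=3.2,interpolation=cv2.INTER_CUBIC))
s=get_state();i=camera("wrist")[:,:,::-1];cv2.imwrite("pics/w19.png",i);np.savez("w19.npz",ee_pos=s["ee_pos"],eef_rot=s["eef_rot"])
E
```

```text
t: 35.02
ee_pos: [0.3932, -0.1241, 0.1921]
eef_rot: [0.707, -0.025, 0.026, -0.707]
force: [-0.5, -0.3, -0.4]
width: 0.002
```

View pics/sc19.png

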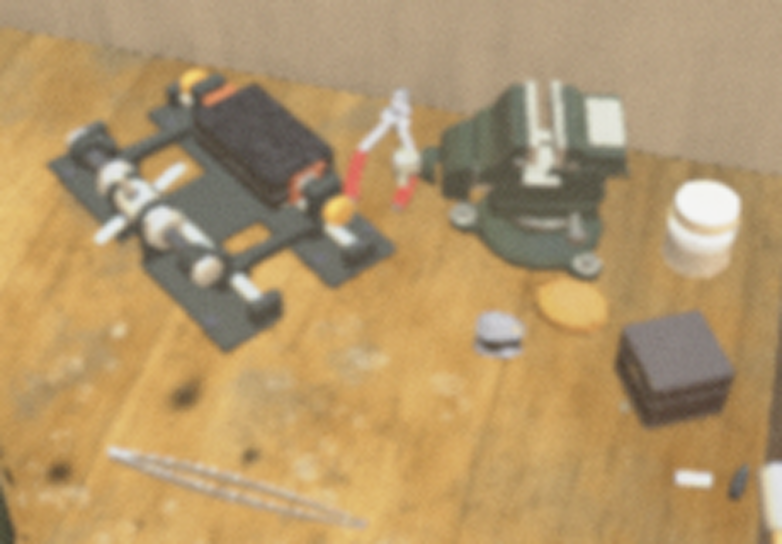

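View pics/top19.png

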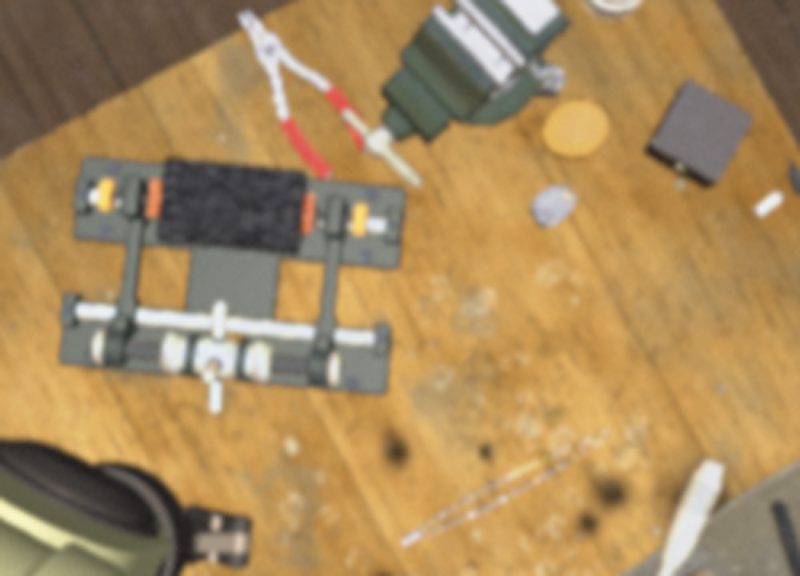

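View pics/w19.png

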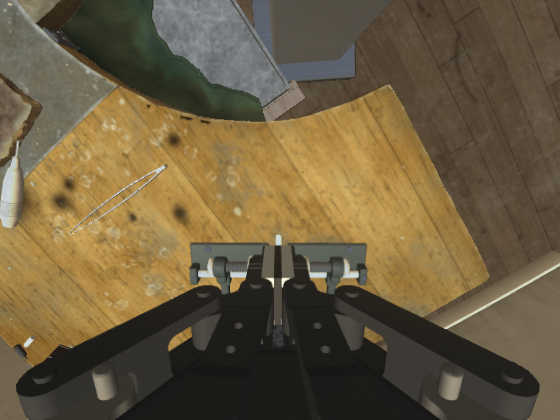

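Run:
```python
from rig import *
print(sign_off())
```

```text
the job is handed in; nothing more can be done
None
```

I laid the charcoal block on the tile, released it and clamped it with the turnbuckle. I signed off at about 35 s of the 72 s allowed.

- **Placing:** after release the wrist camera put the block about 0.5 mm from the tile centre along each axis, lying square. In the last top and scene pictures both copper pads sit against its ends.
- **Clamping:** I used four spoke pushes, about 275° of turning by my geometry. I stopped when it took about 13.7 N to turn, against about 8.8 N interpolated from the free-running turns at the same place. That is about 1.55 times as hard, roughly 0.34 N m. Individual readings scatter by about 1 N. The last two alone suggest up to 0.38 N m, which is still under the 0.43 N m crush limit. I did not repeat the push to confirm the moment, since that would have tightened it further.
- **Surroundings:** tweezers, loupe and ring box look unmoved in the last pictures. The arm stands clear and touches nothing.
- **What disagreed:** the shut fingertips turned out to be about 28 mm short of the reported TCP. The first grasp attempt therefore closed in the air above the block without moving it. I then measured the offset by touching the bare bench lightly in front of the clamp (about 21 N) and used it for the spoke pushes.

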